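Set up the fan-wheel tester and start it

TASK

Set up the fan-wheel tester: while its spindles are still bare, zero it by pushing the zero button down with the stylus for a moment, then fit every fan wheel from the bench fully home on a spindle of its own, and after that take the guard panel from its rack and lean it, foot on the bench, centred against the tester's front. Only with all wheels on and the guard leaning there, push the start button down with the stylus for a moment, and finish with the stylus back in its holder and the guard and wheels left in place. Leave the headlamp, the tin and the carton alone.

Things in the scene. Friction and masses are not known exactly. Their poses are not given: they have to be found in the camera images.
- tester: Fan-wheel tester, fixed to the bench: a box with a blue top, 170 mm (its x) by 280 mm (its y) by 80 mm high. Origin at the centre of its underside, z up. Its front, the long side facing the robot, is at x = -85 mm. On its flat top, the deck, three upright spindles stand in a row along y, with two small recessed buttons behind them (towards +x).
- spindle0_seat (a point): Spindle 0 (at tester y = +90 mm, tester x = 0): point on its axis on the round shoulder (28 mm across, 8 mm high, its top 88 mm above the bench) on which a fitted wheel's hub comes to rest. From this point up the spindle is 12 mm square for 34 mm, then a 9 mm square lead-in tip up to 39 mm above this point.
- spindle1_seat (a point): Spindle 1 (the middle one, tester y = 0, tester x = 0): point on its axis on the round shoulder (28 mm across, 8 mm high, its top 88 mm above the bench) on which a fitted wheel's hub comes to rest. From this point up the spindle is 12 mm square for 34 mm, then a 9 mm square lead-in tip up to 39 mm above this point.
- spindle2_seat (a point): Spindle 2 (at tester y = -90 mm, tester x = 0): point on its axis on the round shoulder (28 mm across, 8 mm high, its top 88 mm above the bench) on which a fitted wheel's hub comes to rest. From this point up the spindle is 12 mm square for 34 mm, then a 9 mm square lead-in tip up to 39 mm above this point.
- spindle0 (a joint): Angle of spindle 0 about the vertical, rad, counter-clockwise from above; at 0 the flats of its square are parallel to the sides of the tester. It turns stiffly (0.03 N m) and stays where it is left. Any angle will do.
- spindle1 (a joint): Angle of spindle 1 about the vertical, rad, counter-clockwise from above; at 0 the flats of its square are parallel to the sides of the tester. It turns stiffly (0.03 N m) and stays where it is left. Any angle will do.
- spindle2 (a joint): Angle of spindle 2 about the vertical, rad, counter-clockwise from above; at 0 the flats of its square are parallel to the sides of the tester. It turns stiffly (0.03 N m) and stays where it is left. Any angle will do.
- wheel0: Beige fan wheel, 77 mm across, 80 g, standing on its hub; may be absent. Hub: 30 mm square block, 46 mm high, with a 14 mm square bore right through, parallel to its sides. Four blades along its x and y axes, 2 to 16 mm above the underside. Origin at the centre of the hub's underside, z up, x and y square to its sides. All wheels are alike.
- wheel1: Beige fan wheel, 77 mm across, 80 g, standing on its hub; may be absent. Hub: 30 mm square block, 46 mm high, with a 14 mm square bore right through, parallel to its sides. Four blades along its x and y axes, 2 to 16 mm above the underside. Origin at the centre of the hub's underside, z up, x and y square to its sides. All wheels are alike.
- wheel2: Beige fan wheel, 77 mm across, 80 g, standing on its hub; may be absent. Hub: 30 mm square block, 46 mm high, with a 14 mm square bore right through, parallel to its sides. Four blades along its x and y axes, 2 to 16 mm above the underside. Origin at the centre of the hub's underside, z up, x and y square to its sides. All wheels are alike.
- zero_button (a joint): Zero button, the left one seen from the robot (tester x = +60 mm, y = +45 mm): how far it is pressed, 0 to 0.005 m. Sprung white cap 10 mm across, its top 5 mm below the deck in a 13 mm square well with a black rim: only the stylus gets in. Spring 1.8 N at first, 4.8 N fully down; pressed means beyond 3.5 mm, held for 0.2 s.
- zero_button_well (a point): Centre of the mouth of the zero button's well, at deck height.
- start_button (a joint): Start button, the right one seen from the robot (tester x = +60 mm, y = -45 mm); just like the zero button: 0 to 0.005 m, pressed beyond 3.5 mm, held for 0.2 s.
- start_button_well (a point): Centre of the mouth of the start button's well, at deck height.
- stylus: Stylus tool, 95 mm long, 50 g, standing upright in its holder, tip down. Origin at the end of the tip, z up along its axis. From the origin up: round steel tip 6 mm across (0 to 22 mm), square shank 10 mm (20 to 40 mm), black square collar 22 mm (40 to 45 mm), black square handle 16 by 16 mm (45 to 95 mm), sides along x and y.
- stylus_tip (a point): End of the stylus's tip (the stylus's origin).
- holder: Stylus holder, fixed: dark steel block 50 by 50 by 50 mm with a 14 mm square hole 45 mm deep in the middle of its top. Origin at the centre of its underside. The stylus hangs in it by its collar, which rests on the top; tip 10 mm above the bench.
- holder_seat (a point): Where the stylus's tip (its origin) is when the stylus is home in the holder; on the holder's axis, 10 mm above the bench.
- guard: Guard: plain flat grey plastic panel, 8 mm thick (x), 220 mm wide (y), 150 mm high (z), 320 g; both faces alike. Origin at the centre of its lower edge, z up the panel, x square to its faces. At first it stands in the rack, upright within 4 degrees, lower edge 8 mm above the bench.
- rack: Guard rack, fixed: dark steel, 70 mm (x) by 200 mm (y), 48 mm high, with a 10 mm wide slot along y in its middle, floor of the slot 8 mm above the bench. Origin at the centre of its underside.
- headlamp: Bystander: a used rectangular black headlamp, 70 by 150 by 90 mm; leave it alone. Origin under its centre.
- tin: Bystander: a tin, 70 mm across, 90 mm high; leave it alone. Origin under its centre.
- relay_box: Bystander: a small carton 70 by 90 by 50 mm; leave it alone. Origin under its centre.

How it is judged:
By the outcome, as a careful person would: the job done as asked, in the order asked, and still so for the second after the job is handed in, with the robot touching nothing.
Of wheel0, wheel1, wheel2 only 2 to 3 are there at a start; the rules pass over those that are not, and their reading is None.
At some moment in a run one of wheel0, wheel1, wheel2 may be knocked a few centimetres aside while the robot is not near it.
It also fails if it takes over 210 s, if anything falls off the work surface, if the arm or the gripper's body presses on something with over 40 N, if the wrist force passes 120 N, or if a joint passes its speed limit or range.

ROBOT

A 6-joint arm with a two-finger parallel gripper is mounted at the origin on the work surface. World frame = base frame: x ahead of the robot, y to its left, z up, the work surface at z = 0. Lengths are in mm, angles in rad, forces in N, time in s.
With the tool pointing down it reaches from about 375 to 825 mm from the base axis. Payload 5.5 kg.
Tool frame: the origin (TCP) lies midway between the tips of the shut fingers; the grasp point (between the pads) lies 19 mm behind it; z points along the fingers, y is the line along which they close (so a half turn about z gives the same grasp; the last joint's range is limited). The gripper opens to 85 mm and grips with 20 to 120 N. Pads are 22 mm wide; open, the fingers measure 114 mm over their backs; the gripper's body (76 mm by 85 mm) begins 54 mm behind the grasp point. The pads swing forward as they close: fully open they stand 13 mm farther back than shut.
Start: joints at [-1.208, 0.314, -0.047, 1.21, 0, 1.571], TCP at [212.932, -560.941, 201.999] pointing down, gripper open.
Joint ranges: [-2.67, 2.67], [-0.69, 1.73], [-1.03, 1.25], [-2.08, 2.16], [-1.42, 1.45], [-3.14, 3.14]. Speed limits (rad/s): [2.39, 2.39, 3.01, 3.14, 3.14, 3.14].

INTERFACE

Orientations are given as a unit quaternion [x, y, z, w].
In Python, from cell import r gives the robot as it stands. The module is installed in compiled form; this text tells all that it offers.
- The arm moves only by the shell command python3 -m creep 'ROWS' [OPENING] [FORCE]. ROWS is JSON, a list of rows, each an object of numbers: "x", "y", "z": the shift along the tool's x, y, z scaled (see below); "wx", "wy", "wz": the turn, a rotation vector about the tool's x, y, z scaled (see below). In form: [{"x": .., "y": .., "z": .., "wx": .., "wy": .., "wz": ..}, ...]. A call has 1 to 10 rows; each row is the pose to reach, as a shift and turn from the pose commanded when the call began, along the tool's axes at that moment, turning the shorter way round; what a row does not reach only later rows make up. The controller multiplies each number of a shift by 75 cm and each number of a turn by pi rad. A row lasts 1/8 s, in which the tool goes at most 62.5 mm and 10.7 degrees, less where a joint would pass 70% of its speed; a pose out of reach is approached as far as the arm can. A call with a number of a shift or a turn outside -1 to 1 is refused whole. A call with a gripper value outside its range is refused whole. OPENING is the opening, from 0 (shut) to 1 (fully open), set as the call begins (- or left out, the last holds). The fingers move at their own pace and stop on an object; FORCE is the grip in N (left out, the last holds). Time passes only in rows, so rows that repeat a pose let the fingers close. It gives the time, the measured TCP pose, the force, the opening and the grip force at its end, in the units of the state.
- r.get_obs(): the state, without advancing time (a new reading comes with each control period).
- r.get_image(name): name is "scene" or "top"; returns the picture (384x512x3 uint8, red, green, blue); there is no depth.
- r.camera_info(name): a dict with "fovy" (degrees; the focal length in pixels is half the picture's height over the tangent of half this angle, whatever the lens; pixels are square), "cx", "cy" (the principal point, pixels), "eye" and "rotation" of the camera in the world. Camera axes: x right, y up, looking along -z (the intrinsics and any distortion apply to the point x, -y, -z); pixel columns grow to the right and rows downward; lengths in mm; the calibration is good to about 2 mm. A picture is of the moment at which its call begins. camera_info takes no time and is no camera call.
- r.sign_off(): hands the job in; it is judged then, once.
The state is a dict: "clock": time; "q": joint angles; "qd": joint speeds; "effort": joint torques, N m; "ee_pos": TCP position; "tool_rot": TCP orientation; "force": force on the tool from outside, world axes, zero at the start; "torque": the same for the moment, N m; "width": finger opening in mm; "grasp_force": force on a finger pad.
Only numpy, scipy, OpenCV 4.12 (cv2) and the standard library are available. Lean on these libraries where they do the work, as an engineer would, in place of code of your own. Each camera call takes 0.05 s, during which the arm holds its last target. There are 200 camera calls.

## Working session

There is one attempt and no reset: what is moved stays moved. The work goes in short steps, Python scripts to look and compute and a shell command to move; the robot and the scene stay as the last step left them, time stands still between calls to the robot, and variables do not carry over. Pictures are saved under pics/ and viewed, at most 14 in all, crops included, and the job is handed in when it is done.

```bash
ls; mkdir -p pics; python3 - <<'E'
from cell import r
import cv2,json
o=r.get_obs();print(o)
for n in("scene","top"):
    print(n,r.camera_info(n)); im=r.get_image(n); cv2.imwrite(f"pics/{n}0.png",im[:,:,::-1])
E
```

```text
pics
{'clock': 0.0, 'q': array([-1.20800504e+00,  3.14229439e-01, -4.80665145e-02,  1.21019745e+00,
        2.59540053e-05,  1.57084912e+00]), 'qd': array([ 0.00154013, -0.00046228,  0.00145895, -0.00036335, -0.00098009,
        0.0009938 ]), 'effort': array([-2.41160669e-03, -5.39583778e+01,  3.39750159e+01,  1.92676694e-02,
       -3.59512378e-04, -5.85443075e-06]), 'ee_pos': array([ 212.71935198, -560.36167461,  201.13806559]), 'tool_rot': array([ 9.83597283e-01,  1.80376455e-01, -1.40336488e-04, -8.36953875e-04]), 'force': array([-0.02984157, -0.01087693, -0.05524767]), 'torque': array([ 0.01360692,  0.02359968, -0.00595653]), 'grasp_force': 0.0, 'width': 85.1180981572609}
scene {'fovy': 51.241918249199415, 'cx': 254.23121390563142, 'cy': 192.34097997723245, 'eye': array([1136.67057375,  424.29806284,  781.93644981]), 'rotation': array([0.15890452, 0.3583618 , 0.84990911, 0.35210891])}
top {'fovy': 50.52111709662381, 'cx': 250.12003814843834, 'cy': 189.5336412021788, 'eye': array([ 521.80063151,  -64.34943227, 1328.47349458]), 'rotation': array([-0.02243093,  0.01813279,  0.71658522, -0.69690292])}
```

View pics/scene0.png

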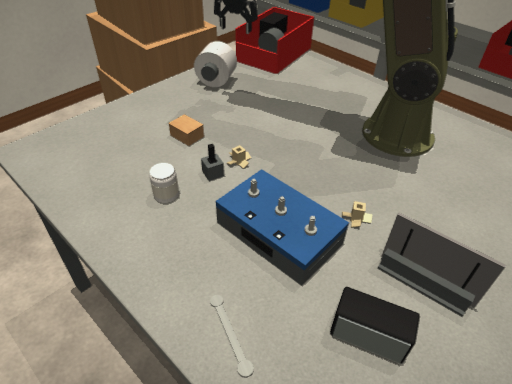

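View pics/top0.png

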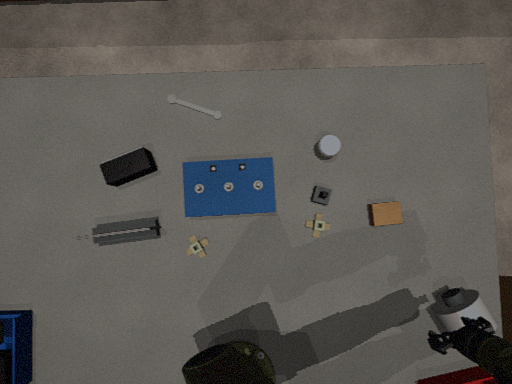

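Scene: tester in the middle, two wheels (scene (239,157) and (358,212); top (318,225) and (197,246)), stylus in holder (top 321,195), guard in rack (top 126,231), headlamp at top (128,167), tin (329,147), carton (386,214).

```bash
cat > h.py <<'E'
import numpy as np,cv2
from scipy.spatial.transform import Rotation as R
from cell import r
class Cam:
    def __init__(s,n):
        i=r.camera_info(n);s.f=192/np.tan(np.radians(i["fovy"]/2));s.c=np.array([i["cx"],i["cy"]]);s.e=np.array(i["eye"]);s.R=R.from_quat(i["rotation"]).as_matrix()
    def ray(s,p):
        u,v=(np.asarray(p,float)-s.c)/s.f; d=s.R@np.array([u,-v,-1]); return d/np.linalg.norm(d)
    def plane(s,p,z):
        d=s.ray(p); return s.e+d*(z-s.e[2])/d[2]
    def proj(s,P):
        q=s.R.T@(np.asarray(P,float)-s.e); return s.c+s.f*np.array([q[0],-q[1]])/-q[2]
C={n:Cam(n) for n in("scene","top")}
def tri(ps,pt):
    A=np.zeros((3,3));b=np.zeros(3);L=[]
    for n,p in(("scene",ps),("top",pt)):
        d=C[n].ray(p);M=np.eye(3)-np.outer(d,d);A+=M;b+=M@C[n].e;L.append((d,C[n].e))
    x=np.linalg.solve(A,b); g=[np.linalg.norm(np.cross(d,x-e)) for d,e in L]
    return x,sum(g)
def img(n,save=None):
    im=r.get_image(n)[:,:,::-1].copy()
    if save: cv2.imwrite(f"pics/{save}.png",im)
    return im
E
python3 - <<'E'
from h import *
t=cv2.imread("pics/top0.png");s=cv2.imread("pics/scene0.png")
for n,im in(("top",t),("scene",s)):
    hsv=cv2.cvtColor(im,cv2.COLOR_BGR2HSV)
    for name,lo,hi in(("blue",(100,120,60),(125,255,255)),("beige",(12,50,110),(32,200,255))):
        m=cv2.inRange(hsv,lo,hi)
        cs,_=cv2.findContours(m,cv2.RETR_EXTERNAL,cv2.CHAIN_APPROX_NONE)
        for c in cs:
            if cv2.contourArea(c)>40:
                h=cv2.convexHull(c)
                q=cv2.approxPolyDP(h,0.04*cv2.arcLength(h,True),True)[:,0]
                print(n,name,cv2.contourArea(c),cv2.boundingRect(c),q.tolist())
                if n=="top" and name=="blue":
                    b=cv2.boxPoints(cv2.minAreaRect(c));print([C[n].plane(p,80)[:2].round(1).tolist() for p in b])
a=cv2.resize(t[140:260,180:340],None,fx=4.8,fy=4.8,interpolation=cv2.INTER_CUBIC)
b=cv2.resize(s[130:280,160:380],None,fx=3.6,fy=3.6,interpolation=cv2.INTER_CUBIC)
cv2.imwrite("pics/a.png",a);cv2.imwrite("pics/b.png",b)
E
```

```text
top blue 268.0 (0, 314, 21, 70) [[20, 314], [12, 383], [0, 315]]
[[37.7, 726.9], [242.0, 710.4], [235.3, 650.2], [31.2, 667.3]]
top blue 4771.5 (183, 157, 93, 60) [[271, 157], [275, 211], [185, 216], [184, 162]]
[[685.0, 150.2], [692.6, -128.2], [524.0, -132.3], [516.3, 144.0]]
top beige 42.0 (188, 235, 10, 9) [[194, 235], [197, 240], [191, 243], [188, 238]]
top beige 571.0 (372, 201, 31, 25) [[400, 202], [402, 222], [375, 225], [372, 204]]
scene blue 5889.5 (216, 170, 132, 96) [[216, 201], [262, 170], [347, 224], [304, 265]]
scene blue 289.5 (289, 0, 40, 12) [[328, 5], [315, 11], [289, 0], [328, 0]]
scene beige 71.5 (57, 344, 17, 13) [[73, 345], [72, 352], [65, 356], [57, 350], [62, 344]]
scene beige 55.0 (101, 342, 14, 24) [[106, 342], [114, 347], [107, 365], [101, 357], [102, 344]]
scene beige 105.0 (75, 332, 34, 24) [[108, 340], [95, 351], [75, 355], [92, 333]]
scene beige 3740.0 (0, 289, 130, 95) [[1, 300], [68, 300], [129, 368], [0, 383]]
scene beige 57.0 (59, 281, 22, 28) [[66, 281], [73, 282], [78, 308], [62, 297], [59, 286]]
scene beige 92.5 (10, 254, 20, 25) [[11, 255], [18
[... 522 characters left out ...]
[371, 221], [351, 226], [354, 201]]
scene beige 40.5 (17, 198, 17, 15) [[20, 199], [26, 198], [32, 205], [30, 212], [17, 209]]
scene beige 55.5 (0, 177, 24, 21) [[0, 180], [6, 177], [23, 196], [14, 197], [5, 192]]
scene beige 149.5 (232, 145, 20, 23) [[238, 145], [251, 157], [244, 167], [238, 164], [232, 150]]
scene beige 57.0 (420, 134, 15, 18) [[433, 134], [433, 143], [420, 151], [421, 144]]
scene beige 341.5 (168, 114, 36, 20) [[168, 123], [185, 114], [202, 123], [203, 132], [186, 133]]
scene beige 300.0 (0, 93, 107, 45) [[103, 93], [106, 103], [0, 134]]
scene beige 112.5 (95, 64, 39, 31) [[133, 92], [127, 94], [95, 66]]
scene beige 634.5 (86, 10, 131, 40) [[216, 26], [145, 49], [86, 14]]
```

View pics/a.png

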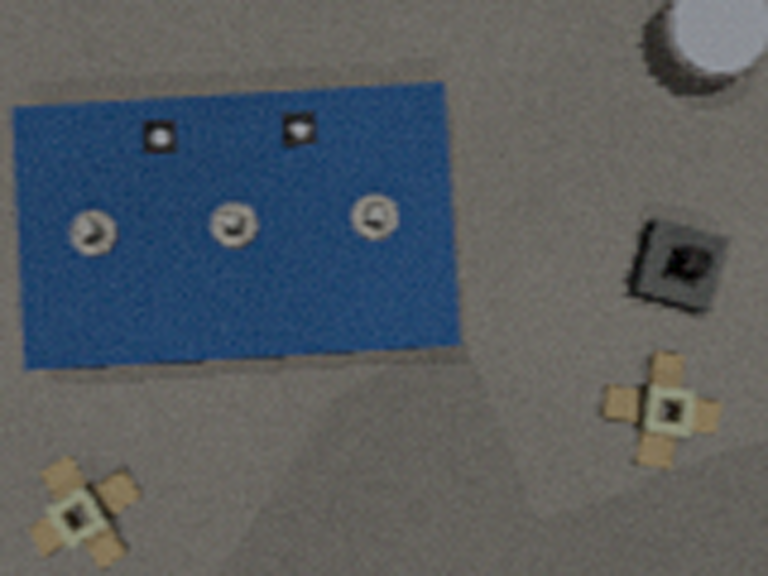

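View pics/b.png

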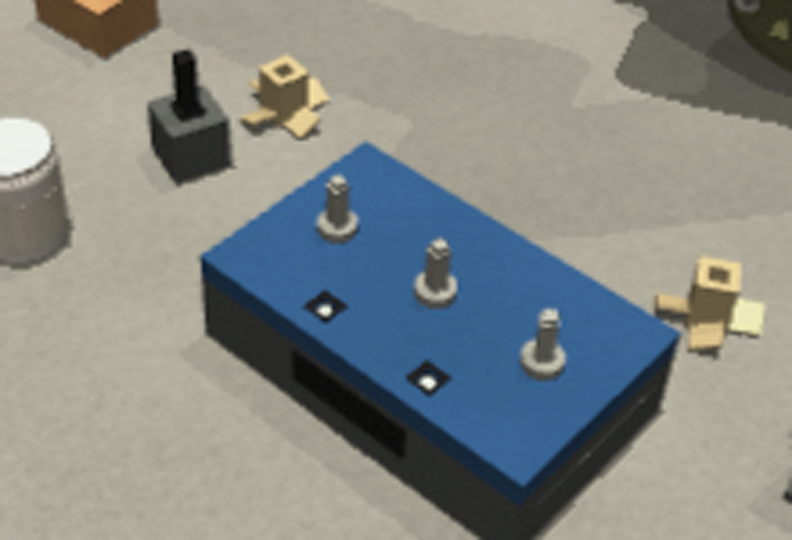

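Crops: top-crop shows spindles at (93,233), (234,224), (375,216), wells (160,137), (299,130), wheels (668,411) and (77,516), holder (683,265); scene crop shows the same from the +x side, only two wheels. Now sub-pixel measurement.

```bash
cat > m.py <<'E'
from h import *
from scipy.optimize import least_squares
def blobs(m,a):
    cs,_=cv2.findContours(m,cv2.RETR_EXTERNAL,cv2.CHAIN_APPROX_NONE)
    return [c for c in cs if cv2.contourArea(c)>a]
t=cv2.imread("pics/top0.png");s=cv2.imread("pics/scene0.png")
K=4
def up(im):return cv2.resize(im,None,fx=K,fy=K,interpolation=cv2.INTER_CUBIC)
def dn(p):return (np.asarray(p)+.5)/K-.5
obs=[]  # (cam, pixel, tester-local xyz)
for n,im in(("top",t),("scene",s)):
    hsv=cv2.cvtColor(up(im),cv2.COLOR_BGR2HSV)
    m=cv2.inRange(hsv,(100,110,50),(125,255,255))
    c=max(blobs(m,500),key=cv2.contourArea)
    fill=np.zeros_like(m);cv2.drawContours(fill,[c],-1,255,-1)
    if n=="top":
        q=cv2.boxPoints(cv2.minAreaRect(c)); print("deck",dn(q).round(1).tolist())
        inn=cv2.bitwise_and(fill,255-cv2.dilate(m,None))
        for b in blobs(inn,150):
            (u,v),(w,h),_=cv2.minAreaRect(b); print(n,dn((u,v)).round(2),w/K,h/K,C[n].plane(dn((u,v)),80 if len(b)<0 else 88)[:2].round(1),C[n].plane(dn((u,v)),80)[:2].round(1))
        # sides: well rims
    # wheels
bs=lambda u,v:np.array([160+(u+.5)/3.6-.5,130+(v+.5)/3.6-.5])
at=lambda u,v:np.array([180+(u+.5)/4.8-.5,140+(v+.5)/4.8-.5])
for nm,p,q in(("S2",(338,222),(375,216)),("S1",(436,288),(234,224)),("S0",(543,355),(93,233)),("well0",(429,379),(160,137)),("wellS",(325,307),(299,130)),
  ("whA bore",(284,71),(672,411)),("whB bore",(719,274),(77,517)),("stylus",(183,54),(693,259))):
    x,g=tri(bs(*p),at(*q));print(nm,x.round(1),round(g,2))
E
python3 m.py
```

```text
deck [[181.6999969482422, 162.0], [272.1000061035156, 156.6999969482422], [275.29998779296875, 211.5], [184.89999389648438, 216.8000030517578]]
top [199.   188.13] 9.36916446685791 9.369165420532227 [601.8  98.3] [602.4  99.3]
top [228.38 186.25] 9.36916446685791 9.369165420532227 [605.1   8.4] [605.6   8.8]
top [257.61 184.66] 9.38369083404541 9.524799346923828 [607.4 -81.1] [608.  -81.2]
top [212.87 168.  ] 6.113072395324707 5.832370281219482 [662.4  54.5] [663.3  55.3]
top [241.92 166.39] 6.186888694763184 6.0207977294921875 [664.8 -34.6] [665.8 -34.4]
S2 [607.9 -81.5  82.8] 0.05
S1 [605.5   8.8  81.5] 0.05
S0 [602.3  98.5  84. ] 0.97
well0 [663.5  55.5  74.9] 0.25
wellS [666.  -34.9  74.8] 1.76
whA bore [ 477.  -273.4   39. ] 0.28
whB bore [418.6 118.9  41.2] 0.17
stylus [ 574.9 -280.8  103.9] 2.98
```

```bash
cat >> h.py <<'E'
def go(*tg):
    """tg: successive (x,y,z,phi_deg[,tilt rotvec world]) TCP targets, phi = world angle of closing line; prints row numbers relative to now"""
    o=r.get_obs();R0=R.from_quat(o["tool_rot"]).as_matrix();p=np.array(o["ee_pos"])
    print("tcp",p.round(1),"phi",np.degrees(np.arctan2(R0[1,1],R0[0,1])).round(1),"q6",o["q"][5].round(2),"F",np.round(o["force"],1),"w",round(o["width"],1),"t",round(o["clock"],1))
    for t in tg:
        a=np.radians(t[3]);y=np.array([np.cos(a),np.sin(a),0]);z=np.array([0,0,-1.]);x=np.cross(y,z)
        M=np.c_[x,y,z]
        if len(t)>4: M=R.from_rotvec(t[4]).as_matrix()@M
        best=R.from_matrix(R0.T@M).as_rotvec()
        d=R0.T@(np.array(t[:3])-p)
        print(dict(zip("x y z wx wy wz".split(),np.r_[d/750,best/np.pi].round(4).tolist())), "dist",np.linalg.norm(d).round(0),"deg",np.degrees(np.linalg.norm(best)).round(1))
E
cat > m2.py <<'E'
from h import *
import sys
t=img("top");s=img("scene")
K=4
up=lambda im:cv2.resize(im,None,fx=K,fy=K,interpolation=cv2.INTER_CUBIC)
dn=lambda p:(np.asarray(p)+.5)/K-.5
h=cv2.cvtColor(up(t),cv2.COLOR_BGR2HSV)
m=cv2.morphologyEx(cv2.inRange(h,(12,45,60),(36,220,255)),cv2.MORPH_CLOSE,np.ones((15,15)))
cs,_=cv2.findContours(m,cv2.RETR_EXTERNAL,cv2.CHAIN_APPROX_NONE)
for c in cs:
    if 1000<cv2.contourArea(c)<9000:
        # arms -> farthest points; hub = opened core
        k=np.zeros(m.shape,np.uint8);cv2.drawContours(k,[c],-1,255,-1)
        core=cv2.erode(k,cv2.getStructuringElement(cv2.MORPH_ELLIPSE,(31,31)))
        M=cv2.moments(core); 
        if M["m00"]==0: continue
        u=np.array([M["m10"],M["m01"]])/M["m00"]
        pts=c[:,0]; P=np.array([C["top"].plane(dn(p),12)[:2] for p in pts]); ctr=C["top"].plane(dn(u),46)[:2]
        b=cv2.minAreaRect(c)
        P2=np.array([C["top"].plane(dn(p),16)[:2] for p in np.argwhere(k)[:, ::-1]]);c2=P2.mean(0)
        d=P2-c2;rr=np.hypot(*d.T);w=rr>24;ang=np.arctan2(d[w,1],d[w,0]);yaw=np.degrees(np.angle(np.mean(np.exp(4j*ang))))/4
        print("beige",dn(u).round(1),cv2.contourArea(c)/16,"hubtop(z46)",ctr.round(1),"blades centre(z16)",c2.round(1),"yaw",yaw.round(1))
E
python3 m2.py; python3 - <<'E'
from h import *
t=cv2.imread("pics/top0.png");s=cv2.imread("pics/scene0.png")
a=cv2.resize(t[180:260,70:180],None,fx=3.6,fy=3.6,interpolation=cv2.INTER_CUBIC)
b=cv2.resize(t[175:215,300:345],None,fx=8,fy=8,interpolation=cv2.INTER_CUBIC)
c=cv2.resize(s[165:245,230:330],None,fx=7,fy=7,interpolation=cv2.INTER_CUBIC)[:, :]
d=np.zeros((600,800,3),np.uint8);d[:288,:396]=a[:288,:396];d[:320,400:760]=b;
e=s[210:310,365:505];e=cv2.resize(e,None,fx=2.6,fy=2.6,interpolation=cv2.INTER_CUBIC);d[330:590,:364]=e
for i,(u,v) in enumerate([(254,186),(281,204),(312,222)]):
    f=cv2.resize(s[v-10:v+12,u-7:u+7],None,fx=9,fy=9,interpolation=cv2.INTER_CUBIC);d[330:528,380+i*135:506+i*135]=f
cv2.imwrite("pics/c.png",d)
E
```

```text
beige [196.9 245.8] 316.34375 hubtop(z46) [423.5 114. ] blades centre(z16) [420. 118.] yaw 30.6
beige [317.  226.2] 309.6875 hubtop(z46) [ 474.5 -264.3] blades centre(z16) [ 476.9 -269.7] yaw -9.7
```

View pics/c.png

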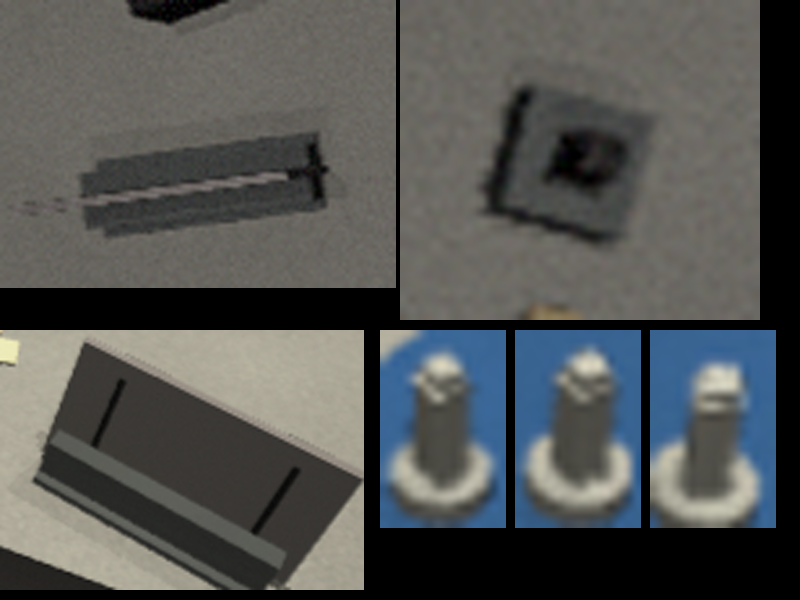

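```bash
python3 - <<'E'
from h import *
bs=lambda u,v:np.array([160+(u+.5)/3.6-.5,130+(v+.5)/3.6-.5])
at=lambda u,v:np.array([180+(u+.5)/4.8-.5,140+(v+.5)/4.8-.5])
T,S=C["top"],C["scene"]
for nm,p,q,z in(("S2",(338,222),(375,216),88),("S1",(436,288),(234,224),88),("S0",(543,355),(93,233),88),("A",(284,71),(669,411),46),("B",(719,274),(77,517),46),("sty",(183,54),(693,259),105)):
    print(nm,S.plane(bs(*p),z).round(1),T.plane(at(*q),z).round(1))
hp=[(530,88),(658,120),(620,242),(490,208)]
tp=lambda u,v:np.array([300+(u-400+.5)/8-.5,175+(v+.5)/8-.5])
P=[T.plane(tp(*p),50)[:2] for p in [(532,88),(658,118),(622,242)]]
print("holder corners",np.round(P,1),"centre",((P[0]+P[2])/2).round(1),"ang",np.degrees(np.arctan2(*(P[1]-P[0])[::-1])),np.degrees(np.arctan2(*(P[2]-P[1])[::-1])))
print("stylus top c",T.plane(tp(598,154),105).round(1))
e=lambda u,v:np.array([365+(u+.5)/2.6-.5,210+(v-330+.5)/2.6-.5])
for p in((85,340),(361,476)): print("guard sc",S.plane(e(*p),158).round(1))
g=lambda u,v:np.array([70+(u+.5)/3.6-.5,180+(v+.5)/3.6-.5])
for p in((20,209),(290,175),(325,170)): print("guard top",T.plane(g(*p),158).round(1))
for p in((100,160),(318,133),(325,207),(106,236)): print("rack",T.plane(g(*p),48).round(1))
E
```

```text
S2 [611.8 -77.7  88. ] [607.6 -81.4  88. ]
S1 [610.4  12.7  88. ] [605.    8.4  88. ]
S0 [605.7 100.   88. ] [601.8  98.4  88. ]
A [ 483.1 -266.7   46. ] [ 477.4 -270.4   46. ]
B [423.1 120.9  46. ] [419.  118.1  46. ]
sty [ 576.7 -280.9  105. ] [ 573.8 -279.5  105. ]
holder corners [[ 602.  -265.3]
 [ 588.8 -314.3]
 [ 540.6 -298.3]] centre [ 571.3 -281.8] ang -105.07307495888608 161.6661018030332
stylus top c [ 573.  -280.5  105. ]
guard sc [492.8 238.  158. ]
guard sc [469.5 452.9 158. ]
guard top [464.8 447.6 158. ]
guard top [485.9 231.6 158. ]
guard top [489.1 203.6 158. ]
rack [500.1 425.5  48. ]
rack [518.4 234.5  48. ]
rack [453.9 229.3  48. ]
rack [434.  420.7  48. ]
```

```bash
python3 - <<'E'
from h import *
go((573,-280.5,160,-16.7),(573,-280.5,62,-16.7))
E
```

```text
tcp [ 212.8 -560.6  201.5] phi -69.2 q6 1.57 F [0.4 0.1 0.4] w 85.7 t 0.2
{'x': 0.5815, 'y': -0.1787, 'z': 0.0555, 'wx': -0.0003, 'wy': -0.0002, 'wz': -0.2918} dist 458.0 deg 52.5
{'x': 0.5815, 'y': -0.1785, 'z': 0.1861, 'wx': -0.0003, 'wy': -0.0002, 'wz': -0.2918} dist 477.0 deg 52.5
```

```bash
python3 -m creep '[{"x":0.5815,"y":-0.1785,"z":0.0555,"wz":-0.2918},{"x":0.5815,"y":-0.1785,"z":0.0555,"wz":-0.2918},{"x":0.5815,"y":-0.1785,"z":0.0555,"wz":-0.2918},{"x":0.5815,"y":-0.1785,"z":0.0555,"wz":-0.2918},{"x":0.5815,"y":-0.1785,"z":0.0555,"wz":-0.2918},{"x":0.5815,"y":-0.1785,"z":0.0555,"wz":-0.2918},{"x":0.5815,"y":-0.1785,"z":0.0555,"wz":-0.2918},{"x":0.5815,"y":-0.1785,"z":0.0555,"wz":-0.2918},{"x":0.5815,"y":-0.1785,"z":0.0555,"wz":-0.2918},{"x":0.5815,"y":-0.1785,"z":0.0555,"wz":-0.2918}]' 1 40
python3 - <<'E'
from h import *
go((573,-280.5,62,-16.7))
a=img("top")[150:240,270:370];b=img("scene")[90:200,150:270]
d=np.zeros((600,800,3),np.uint8);d[:360,:400]=cv2.resize(a,None,fx=4,fy=4,interpolation=2);d[:367,400:]=cv2.resize(b,(400,367),interpolation=2)
cv2.imwrite("pics/d.png",d[:370])
T,S=C["top"],C["scene"];p=r.get_obs()["ee_pos"];print(T.proj(p),S.proj(p))
E
```

```text
tcp [ 212.8 -560.6  201.5] phi -69.2 q6 1.57 F [0.4 0.1 0.4] w 85.7 t 0.2
{'x': 0.5815, 'y': -0.1785, 'z': 0.1861, 'wx': -0.0003, 'wy': -0.0002, 'wz': -0.2918} dist 477.0 deg 52.5
[438.90774226 321.75962872] [235.60136182  41.71059078]schema error: expected keys x, y, z, wx, wy, wz
```

View pics/d.png

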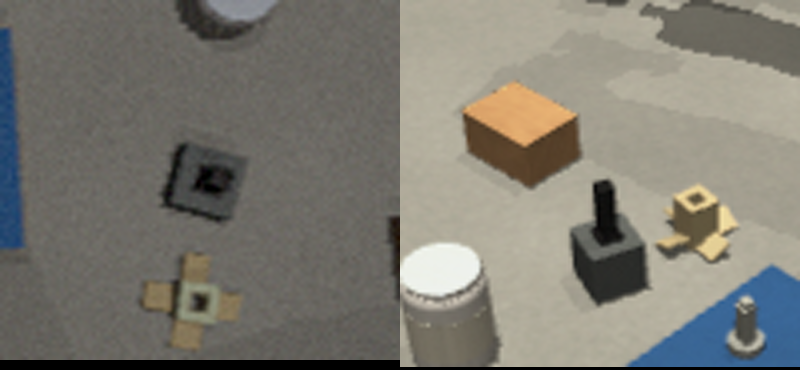

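The move was refused (all six keys needed); the picture shows the unchanged stylus at crop (212,180) and wheel A at (197,302). Retrying.

```bash
python3 -m creep '[{"x":0.5815,"y":-0.1785,"z":0.0555,"wx":0,"wy":0,"wz":-0.2918},{"x":0.5815,"y":-0.1785,"z":0.0555,"wx":0,"wy":0,"wz":-0.2918},{"x":0.5815,"y":-0.1785,"z":0.0555,"wx":0,"wy":0,"wz":-0.2918},{"x":0.5815,"y":-0.1785,"z":0.0555,"wx":0,"wy":0,"wz":-0.2918},{"x":0.5815,"y":-0.1785,"z":0.0555,"wx":0,"wy":0,"wz":-0.2918},{"x":0.5815,"y":-0.1785,"z":0.0555,"wx":0,"wy":0,"wz":-0.2918},{"x":0.5815,"y":-0.1785,"z":0.0555,"wx":0,"wy":0,"wz":-0.2918},{"x":0.5815,"y":-0.1785,"z":0.0555,"wx":0,"wy":0,"wz":-0.2918},{"x":0.5815,"y":-0.1785,"z":0.0555,"wx":0,"wy":0,"wz":-0.2918},{"x":0.5815,"y":-0.1785,"z":0.0555,"wx":0,"wy":0,"wz":-0.2918}]' 1 40
python3 - <<'E'
from h import *
go((573,-280.5,160,-16.7),(573,-280.5,62,-16.7))
a=img("top")[150:240,270:370];b=img("scene")[90:200,150:270]
d=np.zeros((600,800,3),np.uint8);d[:360,:400]=cv2.resize(a,None,fx=4,fy=4,interpolation=2);d[:367,400:]=cv2.resize(b,(400,367),interpolation=2)
cv2.imwrite("pics/d2.png",d[:370])
T,S=C["top"],C["scene"];p=r.get_obs()["ee_pos"];print(T.proj(p),S.proj(p))
E
```

```text
clock: 1.55
ee_pos: [572.2, -282.0, 160.4]
tool_rot: [0.803, 0.597, -0.0, -0.0]
force: [-0.7, 0.1, 0.9]
width: 85.0
grasp_force: 0.0
tcp [ 572.2 -282.   160.4] phi -16.8 q6 1.41 F [-0.7  0.1  0.9] w 85.0 t 1.6
{'x': 0.0022, 'y': 0.0005, 'z': 0.0006, 'wx': -0.0002, 'wy': 0.0002, 'wz': -0.0003} dist 2.0 deg 0.1
{'x': 0.0023, 'y': 0.0006, 'z': 0.1313, 'wx': -0.0002, 'wy': 0.0002, 'wz': -0.0003} dist 98.0 deg 0.1
[328.35226556 193.22125088] [210.23403838 127.05630938]
```

View pics/d2.png

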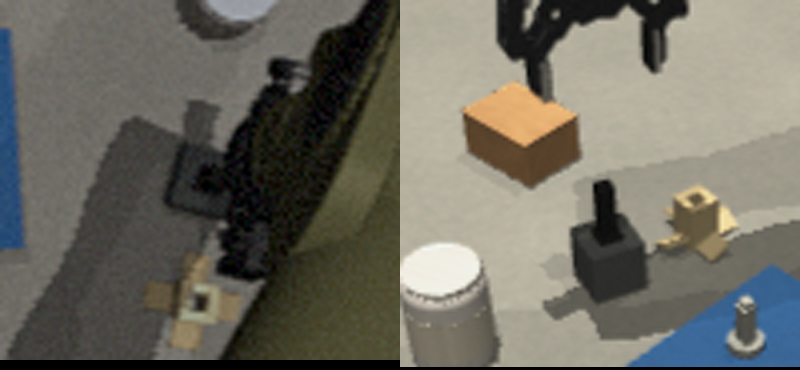

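Gripper is above the stylus (finger tips at scene crop (541,95), (655,65), midpoint in line with it). Lower and grip.

```bash
python3 -m creep '[{"x":0.0023,"y":0.0006,"z":0.05,"wx":0,"wy":0,"wz":0},{"x":0.0023,"y":0.0006,"z":0.09,"wx":0,"wy":0,"wz":0},{"x":0.0023,"y":0.0006,"z":0.13,"wx":0,"wy":0,"wz":0},{"x":0.0023,"y":0.0006,"z":0.1313,"wx":0,"wy":0,"wz":0},{"x":0.0023,"y":0.0006,"z":0.1313,"wx":0,"wy":0,"wz":0}]' 1 40
python3 -m creep '[{"x":0,"y":0,"z":0,"wx":0,"wy":0,"wz":0},{"x":0,"y":0,"z":0,"wx":0,"wy":0,"wz":0},{"x":0,"y":0,"z":0,"wx":0,"wy":0,"wz":0},{"x":0,"y":0,"z":0,"wx":0,"wy":0,"wz":0},{"x":0,"y":0,"z":0,"wx":0,"wy":0,"wz":0},{"x":0,"y":0,"z":0,"wx":0,"wy":0,"wz":0}]' 0 40
```

```text
clock: 2.28
ee_pos: [574.2, -280.4, 63.1]
tool_rot: [0.803, 0.597, 0.0, 0.001]
force: [0.3, -0.0, 0.8]
width: 85.4
grasp_force: 0.0
clock: 3.02
ee_pos: [574.3, -279.5, 62.2]
tool_rot: [0.802, 0.597, 0.0, 0.0]
force: [-0.6, 0.2, 3.6]
width: 14.5
grasp_force: 41.1
```

```bash
python3 -m creep '[{"x":0,"y":0,"z":-0.06,"wx":0,"wy":0,"wz":0},{"x":0,"y":0,"z":-0.12,"wx":0,"wy":0,"wz":0},{"x":0,"y":0,"z":-0.172,"wx":0,"wy":0,"wz":0},{"x":0,"y":0,"z":-0.172,"wx":0,"wy":0,"wz":0},{"x":0,"y":0,"z":-0.172,"wx":0,"wy":0,"wz":0}]'
python3 - <<'E'
from h import *
go((663.5,55.3,190,-16.7+20),(663.5,55.3,190,1.8))
E
```

```text
clock: 3.65
ee_pos: [573.6, -279.2, 189.9]
tool_rot: [0.802, 0.597, -0.0, -0.001]
force: [0.1, -0.3, -1.3]
width: 14.6
grasp_force: 40.8
tcp [ 573.6 -279.2  189.9] phi -16.7 q6 1.41 F [ 0.1 -0.3 -1.3] w 14.6 t 3.6
{'x': 0.4617, 'y': -0.0133, 'z': -0.0001, 'wx': -0.0004, 'wy': -0.0001, 'wz': -0.111} dist 346.0 deg 20.0
{'x': 0.4617, 'y': -0.0133, 'z': -0.0001, 'wx': -0.0004, 'wy': -0.0001, 'wz': -0.1027} dist 346.0 deg 18.5
```

```bash
python3 -m creep '[{"x":0.08,"y":-0.0023,"z":-0.01,"wx":0,"wy":0,"wz":-0.0257},{"x":0.16,"y":-0.0046,"z":-0.01,"wx":0,"wy":0,"wz":-0.05},{"x":0.24,"y":-0.007,"z":-0.01,"wx":0,"wy":0,"wz":-0.07},{"x":0.32,"y":-0.0093,"z":-0.01,"wx":0,"wy":0,"wz":-0.09},{"x":0.4,"y":-0.0116,"z":-0.01,"wx":0,"wy":0,"wz":-0.1027},{"x":0.45,"y":-0.0133,"z":0,"wx":0,"wy":0,"wz":-0.1027},{"x":0.4617,"y":-0.0133,"z":0.04,"wx":0,"wy":0,"wz":-0.1027},{"x":0.4617,"y":-0.0133,"z":0.06,"wx":0,"wy":0,"wz":-0.1027},{"x":0.4617,"y":-0.0133,"z":0.06,"wx":0,"wy":0,"wz":-0.1027}]'
python3 - <<'E'
from h import *
go((663.5,55.3,124,1.8))
t=img("top");s=img("scene","s3")
a=t[130:220,180:290];b=s[180:260,210:310]
d=np.zeros((400,800,3),np.uint8);d[:327,:400]=cv2.resize(a,(400,327),interpolation=2);d[:320,400:]=cv2.resize(b,None,fx=4,fy=4,interpolation=2)
p=r.get_obs()["ee_pos"]-[0,0,52.2]
q=C["scene"].proj(p);w=C["scene"].proj([663.5,55.3,80]);print(p,q,w, (q-[210,180])*4+[400,0],(w-[210,180])*4+[400,0])
cv2.imwrite("pics/e.png",d)
E
```

```text
clock: 4.78
ee_pos: [661.9, 54.3, 143.3]
tool_rot: [0.696, 0.718, -0.002, -0.002]
force: [-0.2, -1.0, 0.1]
width: 14.9
grasp_force: 40.7
tcp [661.9  54.3 143.3] phi 1.8 q6 1.62 F [-0.2 -1.   0.1] w 14.9 t 4.8
{'x': 0.0013, 'y': 0.0023, 'z': 0.0257, 'wx': -0.0016, 'wy': 0.0002, 'wz': -0.0002} dist 19.0 deg 0.3
[663.80566172  54.13980324  93.84555579] [278.85001933 229.25121622] [278.95098605 233.4273201 ] [675.40007733 197.00486487] [675.8039442 213.7092804]
```

View pics/e.png

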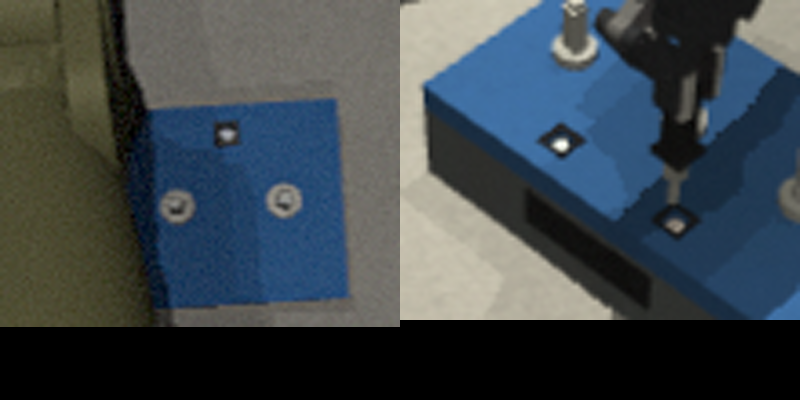

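Tip (crop 674,204) is right over the zero well (676,220). Press and rise.

```bash
python3 -m creep '[{"x":0.0013,"y":0.0022,"z":0.01,"wx":0,"wy":0,"wz":0},{"x":0.0013,"y":0.0022,"z":0.02,"wx":0,"wy":0,"wz":0},{"x":0.0013,"y":0.0022,"z":0.0285,"wx":0,"wy":0,"wz":0},{"x":0.0013,"y":0.0022,"z":0.0285,"wx":0,"wy":0,"wz":0},{"x":0.0013,"y":0.0022,"z":0.0285,"wx":0,"wy":0,"wz":0},{"x":0.0013,"y":0.0022,"z":0.0285,"wx":0,"wy":0,"wz":0}]'
```

```text
clock: 5.62
ee_pos: [665.8, 56.1, 125.0]
tool_rot: [0.696, 0.718, 0.0, 0.0]
force: [-0.8, -1.1, 2.1]
width: 14.8
grasp_force: 41.0
```

```bash
python3 - <<'E'
from h import *
for i in range(1):
    o=r.get_obs();print(o["ee_pos"].round(1),o["force"].round(1))
E
```

```text
[665.8  56.1 125. ] [-0.8 -1.1  2.1]
```

```bash
for i in 1; do python3 -m creep '[{"x":0,"y":0,"z":0.005,"wx":0,"wy":0,"wz":0},{"x":0,"y":0,"z":0.005,"wx":0,"wy":0,"wz":0},{"x":0,"y":0,"z":0.005,"wx":0,"wy":0,"wz":0}]'; python3 -m creep '[{"x":0,"y":0,"z":0.003,"wx":0,"wy":0,"wz":0},{"x":0,"y":0,"z":0.003,"wx":0,"wy":0,"wz":0},{"x":0,"y":0,"z":0.003,"wx":0,"wy":0,"wz":0}]'; done
```

```text
clock: 6.0
ee_pos: [666.2, 56.1, 121.8]
tool_rot: [0.696, 0.718, 0.001, 0.001]
force: [-1.1, -0.8, 7.9]
width: 14.6
grasp_force: 41.6
clock: 6.38
ee_pos: [666.8, 56.2, 121.4]
tool_rot: [0.696, 0.718, 0.001, 0.001]
force: [-3.2, -0.6, 17.3]
width: 14.8
grasp_force: 42.7
```

Zero pressed (bottomed, 7.9 then 17 N). Back to the holder.

```bash
python3 -m creep '[{"x":0,"y":0,"z":-0.05,"wx":0,"wy":0,"wz":0},{"x":0,"y":0,"z":-0.1,"wx":0,"wy":0,"wz":0},{"x":0,"y":0,"z":-0.1,"wx":0,"wy":0,"wz":0},{"x":0,"y":0,"z":-0.1,"wx":0,"wy":0,"wz":0}]'
python3 - <<'E'
from h import *
go((574,-279.4,195,-16.7),(574,-279.4,140,-16.7))
E
```

```text
clock: 6.88
ee_pos: [665.1, 56.1, 192.4]
tool_rot: [0.696, 0.718, -0.0, -0.0]
force: [0.4, 0.6, -0.9]
width: 15.1
grasp_force: 40.8
tcp [665.1  56.1 192.4] phi 1.8 q6 1.62 F [ 0.4  0.6 -0.9] w 15.1 t 6.9
{'x': -0.4433, 'y': -0.1354, 'z': -0.0033, 'wx': -0.0004, 'wy': 0.0001, 'wz': 0.1028} dist 348.0 deg 18.5
{'x': -0.4433, 'y': -0.1353, 'z': 0.07, 'wx': -0.0004, 'wy': 0.0001, 'wz': 0.1028} dist 352.0 deg 18.5
```

```bash
python3 -m creep '[{"x":-0.08,"y":-0.0244,"z":-0.01,"wx":0,"wy":0,"wz":0.05},{"x":-0.16,"y":-0.0489,"z":-0.01,"wx":0,"wy":0,"wz":0.1028},{"x":-0.24,"y":-0.0733,"z":-0.01,"wx":0,"wy":0,"wz":0.1028},{"x":-0.32,"y":-0.0977,"z":-0.005,"wx":0,"wy":0,"wz":0.1028},{"x":-0.4,"y":-0.1222,"z":0,"wx":0,"wy":0,"wz":0.1028},{"x":-0.4433,"y":-0.1353,"z":0.03,"wx":0,"wy":0,"wz":0.1028},{"x":-0.4433,"y":-0.1353,"z":0.07,"wx":0,"wy":0,"wz":0.1028},{"x":-0.4433,"y":-0.1353,"z":0.07,"wx":0,"wy":0,"wz":0.1028},{"x":-0.4433,"y":-0.1353,"z":0.07,"wx":0,"wy":0,"wz":0.1028},{"x":-0.4433,"y":-0.1353,"z":0.07,"wx":0,"wy":0,"wz":0.1028}]'
python3 - <<'E'
from h import *
go((574,-279.4,90,-16.7),(574,-279.4,62,-16.7))
E
```

```text
clock: 8.12
ee_pos: [575.6, -279.1, 142.2]
tool_rot: [0.802, 0.597, 0.0, 0.001]
force: [0.6, 0.1, -0.6]
width: 14.7
grasp_force: 40.7
tcp [ 575.6 -279.1  142.2] phi -16.6 q6 1.41 F [ 0.6  0.1 -0.6] w 14.7 t 8.1
{'x': -0.001, 'y': -0.002, 'z': 0.0696, 'wx': 0.0005, 'wy': 0.0001, 'wz': 0.0003} dist 52.0 deg 0.1
{'x': -0.0009, 'y': -0.0021, 'z': 0.107, 'wx': 0.0005, 'wy': 0.0001, 'wz': 0.0003} dist 80.0 deg 0.1
```

```bash
python3 -m creep '[{"x":0,"y":-0.0008,"z":0.05,"wx":0,"wy":0,"wz":0},{"x":0,"y":-0.0008,"z":0.08,"wx":0,"wy":0,"wz":0},{"x":0,"y":-0.0008,"z":0.098,"wx":0,"wy":0,"wz":0},{"x":0,"y":-0.0008,"z":0.106,"wx":0,"wy":0,"wz":0},{"x":0,"y":-0.0008,"z":0.106,"wx":0,"wy":0,"wz":0},{"x":0,"y":-0.0008,"z":0.106,"wx":0,"wy":0,"wz":0}]'
```

```text
clock: 8.88
ee_pos: [574.8, -279.5, 62.4]
tool_rot: [0.802, 0.597, 0.0, 0.001]
force: [-0.1, 0.3, -1.3]
width: 14.6
grasp_force: 40.7
```

Stylus seated. Release, rise, go above wheel A.

```bash
python3 -m creep '[{"x":0,"y":0,"z":0,"wx":0,"wy":0,"wz":0},{"x":0,"y":0,"z":0,"wx":0,"wy":0,"wz":0},{"x":0,"y":0,"z":0,"wx":0,"wy":0,"wz":0},{"x":0,"y":0,"z":-0.06,"wx":0,"wy":0,"wz":0},{"x":0,"y":0,"z":-0.12,"wx":0,"wy":0,"wz":0},{"x":0,"y":0,"z":-0.12,"wx":0,"wy":0,"wz":0},{"x":0,"y":0,"z":-0.12,"wx":0,"wy":0,"wz":0}]' 0.6
python3 - <<'E'
from h import *
go((477.2,-270.4,120,-9.7))
s=img("scene","s4");s0=cv2.imread("pics/scene0.png")
for nm,(x,y,w,h) in dict(A=(222,140,35,35),B=(338,196,40,36),sty=(200,140,26,42)).items():
    print(nm,np.abs(s[y:y+h,x:x+w].astype(int)-s0[y:y+h,x:x+w]).mean().round(1))
E
```

```text
clock: 9.75
ee_pos: [573.9, -279.2, 151.3]
tool_rot: [0.802, 0.597, -0.0, -0.0]
force: [-0.3, -0.7, -0.8]
width: 51.7
grasp_force: 0.0
tcp [ 573.9 -279.2  151.3] phi -16.7 q6 1.41 F [-0.3 -0.7 -0.8] w 51.7 t 9.8
{'x': -0.0259, 'y': -0.1268, 'z': 0.0417, 'wx': -0.0, 'wy': -0.0, 'wz': -0.0389} dist 102.0 deg 7.0
A 24.9
B 5.4
sty 17.6
```

```bash
python3 - <<'E'
from h import *
for f in("scene0","s4"):
    s=cv2.imread(f"pics/{f}.png")[138:178,220:262]
    m=cv2.inRange(cv2.cvtColor(s,cv2.COLOR_BGR2HSV),(10,70,30),(32,255,255))
    M=cv2.moments(m,True);print(M["m00"],M["m10"]/M["m00"]+220,M["m01"]/M["m00"]+138)
E
python3 -m creep '[{"x":-0.013,"y":-0.0634,"z":0,"wx":0,"wy":0,"wz":-0.02},{"x":-0.0259,"y":-0.1268,"z":0.0417,"wx":0,"wy":0,"wz":-0.0389},{"x":-0.0259,"y":-0.1268,"z":0.0417,"wx":0,"wy":0,"wz":-0.0389},{"x":-0.0259,"y":-0.1268,"z":0.0417,"wx":0,"wy":0,"wz":-0.0389},{"x":-0.0259,"y":-0.1268,"z":0.0417,"wx":0,"wy":0,"wz":-0.0389}]' 0.65
python3 - <<'E'
from h import *
go((477.2,-270.4,20,-9.7))
s=img("scene")[85:195,190:300];cv2.imwrite("pics/f.png",cv2.resize(s,None,fx=4,fy=4,interpolation=2))
E
```

```text
309.0 239.27184466019418 156.39158576051778
307.0 239.30944625407167 156.49185667752442
clock: 10.42
ee_pos: [479.1, -271.2, 120.8]
tool_rot: [0.764, 0.645, 0.0, 0.001]
force: [-0.3, -0.3, -0.2]
width: 55.6
grasp_force: 0.0
tcp [ 479.1 -271.2  120.8] phi -9.7 q6 1.22 F [-0.3 -0.3 -0.2] w 55.6 t 10.4
{'x': 0.0007, 'y': -0.0029, 'z': 0.1344, 'wx': 0.0006, 'wy': 0.0002, 'wz': 0.0} dist 101.0 deg 0.1
```

View pics/f.png

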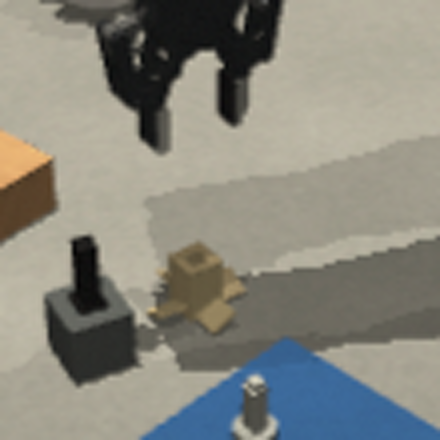

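Wheel A is unmoved (hub at crop (198,255)) and lies between the fingers (155,145) and (233,120).

```bash
python3 -m creep '[{"x":0.0005,"y":-0.0018,"z":0.05,"wx":0,"wy":0,"wz":0},{"x":0.0005,"y":-0.0018,"z":0.1,"wx":0,"wy":0,"wz":0},{"x":0.0005,"y":-0.0018,"z":0.13,"wx":0,"wy":0,"wz":0},{"x":0.0005,"y":-0.0018,"z":0.134,"wx":0,"wy":0,"wz":0},{"x":0.0005,"y":-0.0018,"z":0.134,"wx":0,"wy":0,"wz":0},{"x":0.0005,"y":-0.0018,"z":0.134,"wx":0,"wy":0,"wz":0}]' 0.65
python3 -m creep '[{"x":0,"y":0,"z":0,"wx":0,"wy":0,"wz":0},{"x":0,"y":0,"z":0,"wx":0,"wy":0,"wz":0},{"x":0,"y":0,"z":0,"wx":0,"wy":0,"wz":0},{"x":0,"y":0,"z":0,"wx":0,"wy":0,"wz":0},{"x":0,"y":0,"z":0,"wx":0,"wy":0,"wz":0}]' 0 25
python3 -m creep '[{"x":0,"y":0,"z":-0.08,"wx":0,"wy":0,"wz":0},{"x":0,"y":0,"z":-0.16,"wx":0,"wy":0,"wz":0},{"x":0,"y":0,"z":-0.2,"wx":0,"wy":0,"wz":0},{"x":0,"y":0,"z":-0.2,"wx":0,"wy":0,"wz":0},{"x":0,"y":0,"z":-0.2,"wx":0,"wy":0,"wz":0}]'
python3 - <<'E'
from h import *
go((607.6,-81.3,165,1.8),(607.6,-81.3,153,1.8))
E
```

```text
clock: 11.22
ee_pos: [477.4, -270.5, 21.1]
tool_rot: [0.764, 0.645, 0.0, 0.001]
force: [-0.1, 0.1, 0.4]
width: 55.4
grasp_force: 0.0
clock: 11.85
ee_pos: [476.0, -269.9, 19.7]
tool_rot: [0.764, 0.645, -0.0, -0.0]
force: [-0.0, 0.7, 0.0]
width: -0.1
grasp_force: 0.0
clock: 12.48
ee_pos: [475.6, -269.6, 168.9]
tool_rot: [0.764, 0.645, -0.0, -0.0]
force: [0.1, -0.1, -0.1]
width: 0.3
grasp_force: 0.0
tcp [ 475.6 -269.6  168.9] phi -9.7 q6 1.22 F [ 0.1 -0.1 -0.1] w 0.3 t 12.5
{'x': 0.2772, 'y': 0.1312, 'z': 0.0052, 'wx': -0.0003, 'wy': -0.0001, 'wz': -0.0639} dist 230.0 deg 11.5
{'x': 0.2772, 'y': 0.1312, 'z': 0.0212, 'wx': -0.0003, 'wy': -0.0001, 'wz': -0.0639} dist 231.0 deg 11.5
```

```bash
python3 m2.py; python3 - <<'E'
from h import *
a=img("scene","s5")[85:245,160:380];cv2.imwrite("pics/g.png",cv2.resize(a,None,fx=3.6,fy=3.6,interpolation=2))
E
```

```text
beige [267.5 368.6] 157.59375 hubtop(z46) [ 42.2 -95.9] blades centre(z16) [ 30.6 -97.4] yaw 19.4
beige [197.2 245.8] 313.09375 hubtop(z46) [423.5 113.1] blades centre(z16) [420.1 117.9] yaw 30.6
beige [507.4 258.8] 473.5 hubtop(z46) [ 357.3 -852.1] blades centre(z16) [ 372.9 -862.9] yaw 0.2
beige [317.1 225.2] 275.25 hubtop(z46) [ 477.5 -264.4] blades centre(z16) [ 478.5 -265.2] yaw -8.1
beige [510.9 217.7] 69.90625 hubtop(z46) [ 484.3 -871.3] blades centre(z16) [ 484.8 -883.1] yaw -10.5
beige [306.3  62.3] 236.625 hubtop(z46) [ 999.6 -249.3] blades centre(z16) [1009.3 -259.9] yaw 2.7
```

View pics/g.png

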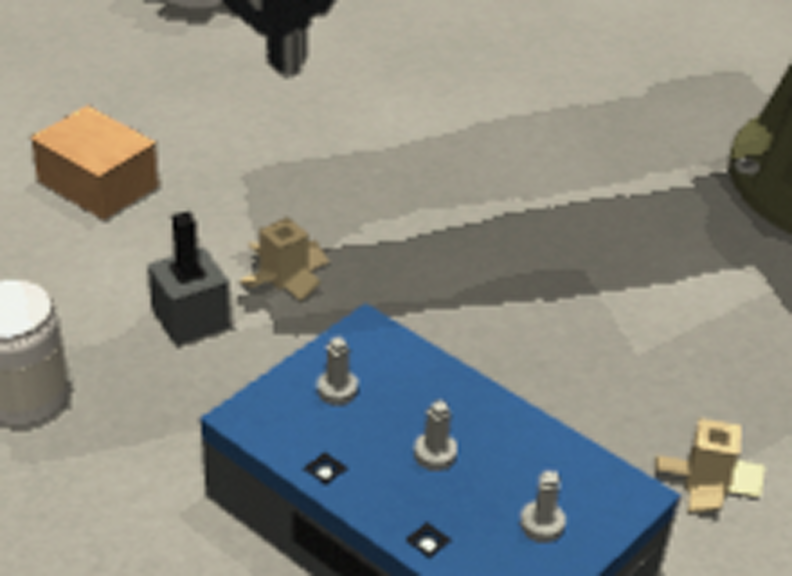

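The picture shows wheel A untouched at (284,232) and the shut fingers at (288,75). Check where the fingers really are.

```bash
python3 - <<'E'
from h import *
p=r.get_obs()["ee_pos"];S,T=C["scene"],C["top"]
print(p,S.proj(p),"obs",160+288/3.6,85+75/3.6, T.proj(p), "back-projected at z169",S.plane((240,105.8),169))
for z in(46,):print(S.proj((477.3,-270.4,z)),"obs hub",160+284/3.6,85+232/3.6)
t=img("top","t5");d=cv2.resize(t[170:270,270:400],None,fx=5,fy=5,interpolation=2);cv2.imwrite("pics/h.png",cv2.convertScaleAbs(d,alpha=2))
E
```

```text
[ 475.09406812 -269.32199837  168.16325839] [239.54969071 112.84523498] obs 240.0 105.83333333333333 [325.5919139  227.34887983] back-projected at z169 [ 449.7463791  -293.78086041  169.        ]
[239.08153885 147.98608608] obs hub 238.88888888888889 149.44444444444446
```

View pics/h.png

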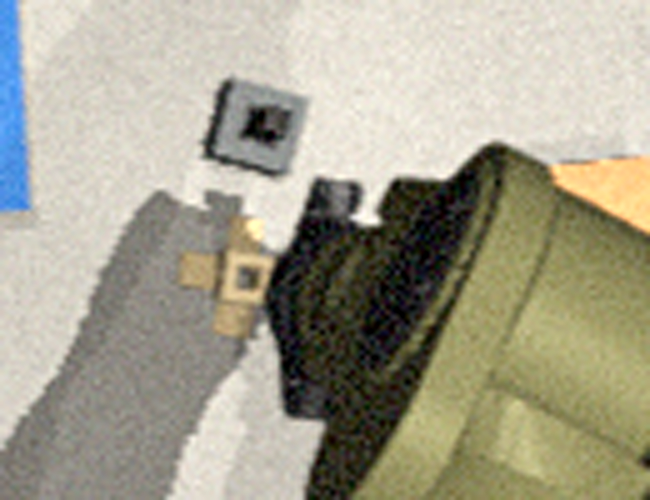

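The shut fingers show ~7 px above where the reported TCP projects: their tips stand some 25–30 mm higher than reported, so they closed over the hub. I'll probe the bench with shut fingers to measure it.

```bash
python3 - <<'E'
from h import *
go((450,-160,60,-9.7),(450,-160,10,-9.7))
E
```

```text
tcp [ 475.2 -269.4  168.3] phi -9.7 q6 1.22 F [ 0.1 -0.   0.1] w 0.1 t 12.7
{'x': 0.138, 'y': -0.0574, 'z': 0.1446, 'wx': -0.0008, 'wy': -0.0003, 'wz': -0.0} dist 156.0 deg 0.2
{'x': 0.1379, 'y': -0.0572, 'z': 0.2113, 'wx': -0.0008, 'wy': -0.0003, 'wz': -0.0} dist 194.0 deg 0.2
```

```bash
python3 -m creep '[{"x":0.07,"y":-0.0287,"z":0.01,"wx":0,"wy":0,"wz":0},{"x":0.138,"y":-0.0574,"z":0.07,"wx":0,"wy":0,"wz":0},{"x":0.138,"y":-0.0574,"z":0.14,"wx":0,"wy":0,"wz":0},{"x":0.138,"y":-0.0574,"z":0.19,"wx":0,"wy":0,"wz":0},{"x":0.138,"y":-0.0574,"z":0.211,"wx":0,"wy":0,"wz":0},{"x":0.138,"y":-0.0574,"z":0.211,"wx":0,"wy":0,"wz":0},{"x":0.138,"y":-0.0574,"z":0.211,"wx":0,"wy":0,"wz":0}]' 0
python3 -m creep '[{"x":0,"y":0,"z":0.008,"wx":0,"wy":0,"wz":0},{"x":0,"y":0,"z":0.008,"wx":0,"wy":0,"wz":0}]' | grep -E "pos|force: \["
python3 -m creep '[{"x":0,"y":0,"z":0.006,"wx":0,"wy":0,"wz":0},{"x":0,"y":0,"z":0.006,"wx":0,"wy":0,"wz":0}]' | grep -E "pos|force: \["
```

```text
clock: 13.55
ee_pos: [452.4, -161.3, 12.8]
tool_rot: [0.765, 0.645, 0.001, 0.001]
force: [0.0, -0.4, 0.5]
width: -0.4
grasp_force: 0.0
ee_pos: [451.4, -160.8, 5.8]
force: [0.0, -0.5, -0.2]
ee_pos: [450.8, -160.5, 0.7]
force: [0.4, -0.3, 0.2]
```

```bash
for i in 1 2; do python3 -m creep '[{"x":0,"y":0,"z":0.008,"wx":0,"wy":0,"wz":0},{"x":0,"y":0,"z":0.008,"wx":0,"wy":0,"wz":0},{"x":0,"y":0,"z":0.008,"wx":0,"wy":0,"wz":0}]' | grep -E "pos|force: \["; done
```

```text
ee_pos: [451.0, -160.6, -5.1]
force: [-0.2, 0.6, -1.1]
ee_pos: [451.0, -160.6, -11.1]
force: [-0.3, -0.2, 0.2]
```

```bash
python3 -m creep '[{"x":0,"y":0,"z":0.006,"wx":0,"wy":0,"wz":0},{"x":0,"y":0,"z":0.006,"wx":0,"wy":0,"wz":0},{"x":0,"y":0,"z":0.006,"wx":0,"wy":0,"wz":0}]' | grep -E "pos|force: \["; 
```

```text
ee_pos: [451.0, -160.6, -15.6]
force: [-1.0, -0.6, 1.0]
```

```bash
python3 -m creep '[{"x":0,"y":0,"z":0.005,"wx":0,"wy":0,"wz":0},{"x":0,"y":0,"z":0.005,"wx":0,"wy":0,"wz":0},{"x":0,"y":0,"z":0.005,"wx":0,"wy":0,"wz":0}]' | grep -E "pos|force: \["; 
```

```text
ee_pos: [451.0, -160.6, -19.3]
force: [-0.2, 0.4, -0.2]
```

```bash
python3 -m creep '[{"x":0,"y":0,"z":0.004,"wx":0,"wy":0,"wz":0},{"x":0,"y":0,"z":0.004,"wx":0,"wy":0,"wz":0},{"x":0,"y":0,"z":0.004,"wx":0,"wy":0,"wz":0}]' | grep -E "pos|force: \["; 
```

```text
ee_pos: [451.1, -160.6, -22.3]
force: [0.2, -0.1, -0.4]
```

```bash
python3 -m creep '[{"x":0,"y":0,"z":0.004,"wx":0,"wy":0,"wz":0},{"x":0,"y":0,"z":0.004,"wx":0,"wy":0,"wz":0},{"x":0,"y":0,"z":0.004,"wx":0,"wy":0,"wz":0}]' | grep -E "pos|force: \["; 
```

```text
ee_pos: [451.0, -160.6, -25.3]
force: [-0.1, 0.1, 0.2]
```

```bash
python3 -m creep '[{"x":0,"y":0,"z":0.004,"wx":0,"wy":0,"wz":0},{"x":0,"y":0,"z":0.004,"wx":0,"wy":0,"wz":0},{"x":0,"y":0,"z":0.004,"wx":0,"wy":0,"wz":0}]' | grep -E "pos|force: \["; 
```

```text
ee_pos: [451.0, -160.6, -28.3]
force: [0.7, 0.0, 0.1]
```

```bash
python3 -m creep '[{"x":0,"y":0,"z":0.003,"wx":0,"wy":0,"wz":0},{"x":0,"y":0,"z":0.003,"wx":0,"wy":0,"wz":0},{"x":0,"y":0,"z":0.003,"wx":0,"wy":0,"wz":0}]' | grep -E "pos|force: \["; 
```

```text
ee_pos: [451.4, -160.7, -29.3]
force: [-3.8, 0.9, 16.6]
```

```bash
python3 -m creep '[{"x":0,"y":0,"z":0.003,"wx":0,"wy":0,"wz":0},{"x":0,"y":0,"z":0.003,"wx":0,"wy":0,"wz":0},{"x":0,"y":0,"z":0.003,"wx":0,"wy":0,"wz":0}]' | grep -E "pos|force: \["; 
```

```text
ee_pos: [451.5, -160.8, -29.4]
force: [-12.1, 5.1, 42.6]
```

Bench contact at reported z ≈ −29: the finger tips are 29 mm behind the reported TCP. I build that into the helper and retry wheel A.

```bash
python3 -m creep '[{"x":0,"y":0,"z":-0.06,"wx":0,"wy":0,"wz":0},{"x":0,"y":0,"z":-0.15,"wx":0,"wy":0,"wz":0},{"x":0,"y":0,"z":-0.15,"wx":0,"wy":0,"wz":0},{"x":0,"y":0,"z":-0.15,"wx":0,"wy":0,"wz":0},{"x":0,"y":0,"z":-0.15,"wx":0,"wy":0,"wz":0}]' 0.65 
sed -i 's/d=R0.T@(np.array(t\[:3\])-p)/d=R0.T@(np.array(t[:3])+29*M[:,2]-p)/' h.py
python3 - <<'E'
from h import *
go((477.2,-270.4,85,-9.7),(477.2,-270.4,21,-9.7))
E
```

```text
clock: 18.05
ee_pos: [449.7, -160.1, 78.2]
tool_rot: [0.764, 0.645, -0.001, -0.001]
force: [-0.4, -0.4, 0.2]
width: 55.0
grasp_force: 0.0
tcp [ 449.7 -160.1   78.2] phi -9.7 q6 1.4 F [-0.4 -0.4  0.2] w 55.0 t 18.1
{'x': -0.1388, 'y': 0.0609, 'z': 0.0294, 'wx': -0.0009, 'wy': -0.0002, 'wz': -0.0} dist 116.0 deg 0.2
{'x': -0.1388, 'y': 0.0612, 'z': 0.1147, 'wx': -0.0009, 'wy': -0.0002, 'wz': -0.0} dist 143.0 deg 0.2
```

```bash
python3 -m creep '[{"x":-0.07,"y":0.0306,"z":0.0,"wx":0,"wy":0,"wz":0},{"x":-0.1388,"y":0.061,"z":0.01,"wx":0,"wy":0,"wz":0},{"x":-0.1388,"y":0.061,"z":0.03,"wx":0,"wy":0,"wz":0},{"x":-0.1388,"y":0.061,"z":0.06,"wx":0,"wy":0,"wz":0},{"x":-0.1388,"y":0.061,"z":0.1,"wx":0,"wy":0,"wz":0},{"x":-0.1388,"y":0.061,"z":0.1147,"wx":0,"wy":0,"wz":0},{"x":-0.1388,"y":0.061,"z":0.1147,"wx":0,"wy":0,"wz":0},{"x":-0.1388,"y":0.061,"z":0.1147,"wx":0,"wy":0,"wz":0}]' 0.65
python3 -m creep '[{"x":0,"y":0,"z":0,"wx":0,"wy":0,"wz":0},{"x":0,"y":0,"z":0,"wx":0,"wy":0,"wz":0},{"x":0,"y":0,"z":0,"wx":0,"wy":0,"wz":0},{"x":0,"y":0,"z":0,"wx":0,"wy":0,"wz":0},{"x":0,"y":0,"z":0,"wx":0,"wy":0,"wz":0}]' 0 25
```

```text
clock: 19.05
ee_pos: [479.1, -271.0, -5.6]
tool_rot: [0.764, 0.645, 0.0, 0.0]
force: [0.3, -0.7, 0.6]
width: 55.5
grasp_force: 0.0
clock: 19.68
ee_pos: [479.5, -271.4, -5.2]
tool_rot: [0.764, 0.645, 0.0, 0.001]
force: [0.2, 1.3, 5.7]
width: 29.6
grasp_force: 26.6
```

```bash
python3 -m creep '[{"x":0,"y":0,"z":-0.08,"wx":0,"wy":0,"wz":0},{"x":0,"y":0,"z":-0.16,"wx":0,"wy":0,"wz":0},{"x":0,"y":0,"z":-0.2,"wx":0,"wy":0,"wz":0},{"x":0,"y":0,"z":-0.2,"wx":0,"wy":0,"wz":0},{"x":0,"y":0,"z":-0.2,"wx":0,"wy":0,"wz":0}]'
python3 - <<'E'
from h import *
go((607.6,-81.6,171,1.8))
E
```

```text
clock: 20.3
ee_pos: [477.9, -270.5, 142.5]
tool_rot: [0.764, 0.645, -0.0, -0.001]
force: [-0.2, 0.7, -1.5]
width: 29.6
grasp_force: 25.8
tcp [ 477.9 -270.5  142.5] phi -9.7 q6 1.23 F [-0.2  0.7 -1.5] w 29.6 t 20.3
{'x': 0.2775, 'y': 0.128, 'z': 0.0007, 'wx': -0.0005, 'wy': -0.0002, 'wz': -0.0639} dist 229.0 deg 11.5
```

```bash
python3 -m creep '[{"x":0.07,"y":0.032,"z":-0.008,"wx":0,"wy":0,"wz":-0.03},{"x":0.14,"y":0.064,"z":-0.008,"wx":0,"wy":0,"wz":-0.0639},{"x":0.21,"y":0.096,"z":-0.008,"wx":0,"wy":0,"wz":-0.0639},{"x":0.2775,"y":0.128,"z":0,"wx":0,"wy":0,"wz":-0.0639},{"x":0.2775,"y":0.128,"z":0.003,"wx":0,"wy":0,"wz":-0.0639},{"x":0.2775,"y":0.128,"z":0.003,"wx":0,"wy":0,"wz":-0.0639},{"x":0.2775,"y":0.128,"z":0.003,"wx":0,"wy":0,"wz":-0.0639}]'
python3 - <<'E'
from h import *
go((607.6,-81.6,152,1.8))
s=img("scene","s6")[125:235,200:350];cv2.imwrite("pics/i.png",cv2.resize(s,None,fx=5,fy=5,interpolation=2))
E
```

```text
clock: 21.18
ee_pos: [607.2, -83.0, 140.7]
tool_rot: [0.696, 0.718, -0.001, -0.001]
force: [0.6, -1.0, -1.2]
width: 29.2
grasp_force: 25.8
tcp [607.2 -83.  140.7] phi 1.7 q6 1.41 F [ 0.6 -1.  -1.2] w 29.2 t 21.2
{'x': 0.0018, 'y': 0.0006, 'z': 0.0236, 'wx': -0.0005, 'wy': -0.0, 'wz': -0.0005} dist 18.0 deg 0.1
```

View pics/i.png

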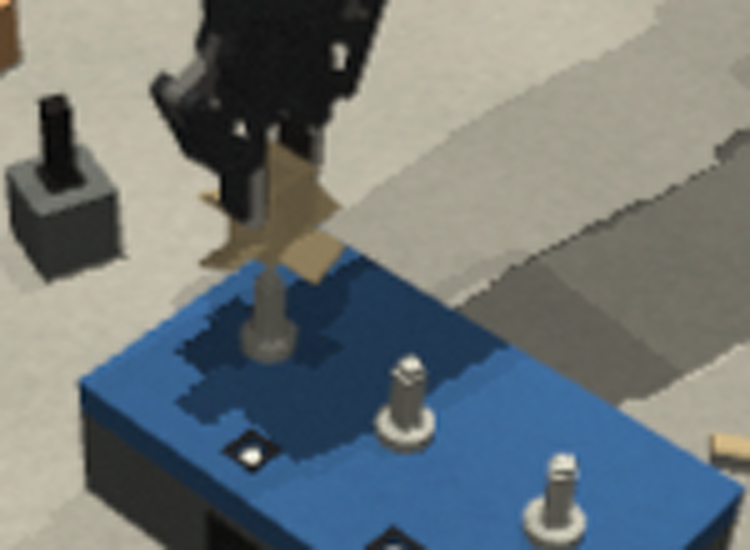

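Wheel hub's near corner (x=270) is in line with spindle 2 (x=269). Descend stepwise.

```bash
python3 -m creep '[{"x":0.0012,"y":0.0003,"z":0.015,"wx":0,"wy":0,"wz":0},{"x":0.0012,"y":0.0003,"z":0.023,"wx":0,"wy":0,"wz":0},{"x":0.0012,"y":0.0003,"z":0.023,"wx":0,"wy":0,"wz":0},{"x":0.0012,"y":0.0003,"z":0.023,"wx":0,"wy":0,"wz":0}]' | grep -E "pos|force: \["
python3 -m creep '[{"x":0,"y":0,"z":0.005,"wx":0,"wy":0,"wz":0},{"x":0,"y":0,"z":0.008,"wx":0,"wy":0,"wz":0},{"x":0,"y":0,"z":0.008,"wx":0,"wy":0,"wz":0}]' | grep -E "pos|force: \["
```

```text
ee_pos: [608.6, -81.2, 124.3]
force: [0.4, 0.1, -0.9]
ee_pos: [608.4, -81.0, 118.0]
force: [-0.2, -0.4, -1.7]
```

```bash
python3 -m creep '[{"x":0,"y":0,"z":0.003,"wx":0,"wy":0,"wz":0},{"x":0,"y":0,"z":0.006,"wx":0,"wy":0,"wz":0},{"x":0,"y":0,"z":0.006,"wx":0,"wy":0,"wz":0}]' | grep -E "pos|force: \["
```

```text
ee_pos: [609.0, -81.1, 113.7]
force: [2.7, -0.9, -1.9]
```

```bash
python3 -m creep '[{"x":0,"y":0,"z":0.003,"wx":0,"wy":0,"wz":0},{"x":0,"y":0,"z":0.005,"wx":0,"wy":0,"wz":0},{"x":0,"y":0,"z":0.005,"wx":0,"wy":0,"wz":0}]' | grep -E "pos|force: \["
```

```text
ee_pos: [609.1, -81.2, 110.1]
force: [3.7, -0.2, -0.4]
```

```bash
python3 -m creep '[{"x":0,"y":0.0008,"z":0.008,"wx":0,"wy":0,"wz":0},{"x":0,"y":0.0008,"z":0.016,"wx":0,"wy":0,"wz":0},{"x":0,"y":0.0008,"z":0.024,"wx":0,"wy":0,"wz":0},{"x":0,"y":0.0008,"z":0.028,"wx":0,"wy":0,"wz":0},{"x":0,"y":0.0008,"z":0.028,"wx":0,"wy":0,"wz":0}]' | grep -E "pos|force: \["
```

```text
ee_pos: [609.1, -81.1, 88.5]
force: [4.4, -1.6, -4.3]
```

```bash
python3 -m creep '[{"x":0,"y":0,"z":0.004,"wx":0,"wy":0,"wz":0},{"x":0,"y":0,"z":0.007,"wx":0,"wy":0,"wz":0},{"x":0,"y":0,"z":0.007,"wx":0,"wy":0,"wz":0}]' | grep -E "pos|force: \["
```

```text
ee_pos: [609.2, -81.1, 83.6]
force: [3.3, -1.2, 0.0]
```

```bash
python3 -m creep '[{"x":0,"y":0,"z":0.0025,"wx":0,"wy":0,"wz":0},{"x":0,"y":0,"z":0.0025,"wx":0,"wy":0,"wz":0},{"x":0,"y":0,"z":0.0025,"wx":0,"wy":0,"wz":0}]' | grep -E "pos|force: \["
```

```text
ee_pos: [609.3, -81.1, 82.7]
force: [-0.1, -1.3, 6.8]
```

Wheel A is home on spindle 2. Release, rise, go to wheel B.

```bash
python3 -m creep '[{"x":0,"y":0,"z":0,"wx":0,"wy":0,"wz":0},{"x":0,"y":0,"z":0,"wx":0,"wy":0,"wz":0},{"x":0,"y":0,"z":0,"wx":0,"wy":0,"wz":0},{"x":0,"y":0,"z":-0.06,"wx":0,"wy":0,"wz":0},{"x":0,"y":0,"z":-0.13,"wx":0,"wy":0,"wz":0},{"x":0,"y":0,"z":-0.13,"wx":0,"wy":0,"wz":0},{"x":0,"y":0,"z":-0.13,"wx":0,"wy":0,"wz":0}]' 0.6
python3 m2.py | grep "197\|19[0-9]\.\|20[0-9]\."
python3 - <<'E'
from h import *
go((420.5,118.1,120,30.6),(420.5,118.1,22,30.6))
s=img("scene");m=cv2.inRange(cv2.cvtColor(s[190:236,335:380],cv2.COLOR_BGR2HSV),(10,70,30),(32,255,255));s0=cv2.imread("pics/scene0.png")
m0=cv2.inRange(cv2.cvtColor(s0[190:236,335:380],cv2.COLOR_BGR2HSV),(10,70,30),(32,255,255))
for k in(m0,m):
    M=cv2.moments(k,True);print(M["m00"],M["m10"]/M["m00"]+335,M["m01"]/M["m00"]+190)
E
```

```text
clock: 25.1
ee_pos: [608.9, -80.9, 178.9]
tool_rot: [0.696, 0.718, -0.0, -0.0]
force: [0.2, 0.3, -1.3]
width: 51.4
grasp_force: 0.0
beige [196.6 246. ] 319.625 hubtop(z46) [422.9 115. ] blades centre(z16) [420.  118.1] yaw 30.6
tcp [608.  -80.9 177.6] phi 1.8 q6 1.41 F [ 0.9  0.2 -0.4] w 51.2 t 25.2
{'x': 0.2729, 'y': -0.2412, 'z': 0.1163, 'wx': -0.0008, 'wy': -0.0004, 'wz': -0.16} dist 287.0 deg 28.8
{'x': 0.2729, 'y': -0.2408, 'z': 0.247, 'wx': -0.0008, 'wy': -0.0004, 'wz': -0.16} dist 330.0 deg 28.8
334.0 356.311377245509 213.63473053892216
340.0 356.5 213.68529411764706
```

```bash
python3 -m creep '[{"x":0.06,"y":-0.053,"z":0,"wx":0,"wy":0,"wz":-0.05},{"x":0.12,"y":-0.106,"z":0,"wx":0,"wy":0,"wz":-0.1},{"x":0.18,"y":-0.159,"z":0.03,"wx":0,"wy":0,"wz":-0.16},{"x":0.24,"y":-0.212,"z":0.07,"wx":0,"wy":0,"wz":-0.16},{"x":0.2729,"y":-0.241,"z":0.116,"wx":0,"wy":0,"wz":-0.16},{"x":0.2729,"y":-0.241,"z":0.116,"wx":0,"wy":0,"wz":-0.16},{"x":0.2729,"y":-0.241,"z":0.116,"wx":0,"wy":0,"wz":-0.16}]' 0.65
python3 - <<'E'
from h import *
go((420.5,118.1,22,30.6))
E
```

```text
clock: 26.12
ee_pos: [422.2, 117.8, 92.2]
tool_rot: [0.495, 0.869, -0.0, 0.0]
force: [0.7, -0.9, 0.7]
width: 55.5
grasp_force: 0.0
tcp [422.2 117.8  92.2] phi 30.6 q6 1.31 F [ 0.7 -0.9  0.7] w 55.5 t 26.1
{'x': 0.0015, 'y': -0.0017, 'z': 0.1323, 'wx': -0.0001, 'wy': 0.0001, 'wz': 0.0001} dist 99.0 deg 0.0
```

```bash
python3 -m creep '[{"x":0.0008,"y":-0.0008,"z":0.05,"wx":0,"wy":0,"wz":0},{"x":0.0008,"y":-0.0008,"z":0.1,"wx":0,"wy":0,"wz":0},{"x":0.0008,"y":-0.0008,"z":0.131,"wx":0,"wy":0,"wz":0},{"x":0.0008,"y":-0.0008,"z":0.131,"wx":0,"wy":0,"wz":0},{"x":0.0008,"y":-0.0008,"z":0.131,"wx":0,"wy":0,"wz":0}]' 0.65
python3 -m creep '[{"x":0,"y":0,"z":0,"wx":0,"wy":0,"wz":0},{"x":0,"y":0,"z":0,"wx":0,"wy":0,"wz":0},{"x":0,"y":0,"z":0,"wx":0,"wy":0,"wz":0},{"x":0,"y":0,"z":0,"wx":0,"wy":0,"wz":0},{"x":0,"y":0,"z":0,"wx":0,"wy":0,"wz":0}]' 0 25
python3 -m creep '[{"x":0,"y":0,"z":-0.08,"wx":0,"wy":0,"wz":0},{"x":0,"y":0,"z":-0.16,"wx":0,"wy":0,"wz":0},{"x":0,"y":0,"z":-0.2,"wx":0,"wy":0,"wz":0},{"x":0,"y":0,"z":-0.2,"wx":0,"wy":0,"wz":0},{"x":0,"y":0,"z":-0.2,"wx":0,"wy":0,"wz":0}]'
python3 - <<'E'
from h import *
go((603.4,98.5,171,25),(603.4,98.5,162,25))
E
```

```text
clock: 26.75
ee_pos: [423.0, 118.0, -4.8]
tool_rot: [0.496, 0.868, 0.001, 0.001]
force: [0.8, 0.0, 0.4]
width: 55.5
grasp_force: 0.0
clock: 27.38
ee_pos: [422.6, 118.3, -4.7]
tool_rot: [0.495, 0.869, 0.001, 0.001]
force: [-1.1, -1.5, 6.4]
width: 29.6
grasp_force: 27.3
clock: 28.0
ee_pos: [420.6, 117.9, 143.3]
tool_rot: [0.495, 0.869, -0.0, -0.0]
force: [-0.6, -0.0, -1.3]
width: 29.3
grasp_force: 26.3
tcp [420.6 117.9 143.3] phi 30.6 q6 1.31 F [-0.6 -0.  -1.3] w 29.3 t 28.0
{'x': -0.1464, 'y': 0.1966, 'z': 0.0015, 'wx': -0.0003, 'wy': -0.0001, 'wz': 0.0311} dist 184.0 deg 5.6
{'x': -0.1464, 'y': 0.1967, 'z': 0.0135, 'wx': -0.0003, 'wy': -0.0001, 'wz': 0.0311} dist 184.0 deg 5.6
```

```bash
python3 -m creep '[{"x":-0.045,"y":0.06,"z":-0.005,"wx":0,"wy":0,"wz":0.0311},{"x":-0.09,"y":0.12,"z":-0.005,"wx":0,"wy":0,"wz":0.0311},{"x":-0.135,"y":0.18,"z":-0.005,"wx":0,"wy":0,"wz":0.0311},{"x":-0.1464,"y":0.1967,"z":0,"wx":0,"wy":0,"wz":0.0311},{"x":-0.1464,"y":0.1967,"z":0.006,"wx":0,"wy":0,"wz":0.0311},{"x":-0.1464,"y":0.1967,"z":0.006,"wx":0,"wy":0,"wz":0.0311},{"x":-0.1464,"y":0.1967,"z":0.006,"wx":0,"wy":0,"wz":0.0311}]'
python3 - <<'E'
from h import *
go((603.4,98.5,152,25))
E
```

```text
clock: 28.88
ee_pos: [602.7, 98.9, 139.7]
tool_rot: [0.537, 0.844, -0.0, -0.0]
force: [1.0, -0.3, -0.8]
width: 29.4
grasp_force: 26.3
tcp [602.7  98.9 139.7] phi 25.0 q6 1.3 F [ 1.  -0.3 -0.8] w 29.4 t 28.9
{'x': -0.0009, 'y': 0.0007, 'z': 0.0223, 'wx': -0.0002, 'wy': -0.0001, 'wz': 0.0002} dist 17.0 deg 0.1
```

```bash
python3 -m creep '[{"x":-0.0003,"y":0.0003,"z":0.015,"wx":0,"wy":0,"wz":0},{"x":-0.0003,"y":0.0003,"z":0.0225,"wx":0,"wy":0,"wz":0},{"x":-0.0003,"y":0.0003,"z":0.0225,"wx":0,"wy":0,"wz":0},{"x":-0.0003,"y":0.0003,"z":0.0225,"wx":0,"wy":0,"wz":0}]' | grep -E "pos|force: \["
python3 -m creep '[{"x":0,"y":0,"z":0.005,"wx":0,"wy":0,"wz":0},{"x":0,"y":0,"z":0.005,"wx":0,"wy":0,"wz":0},{"x":0,"y":0,"z":0.005,"wx":0,"wy":0,"wz":0}]' | grep -E "pos|force: \["
```

```text
ee_pos: [604.5, 98.5, 122.8]
force: [0.2, -0.5, -0.2]
ee_pos: [604.4, 98.5, 118.9]
force: [-0.1, 0.8, -1.3]
```

```bash
python3 -m creep '[{"x":0,"y":0,"z":0.003,"wx":0,"wy":0,"wz":0},{"x":0,"y":0,"z":0.005,"wx":0,"wy":0,"wz":0},{"x":0,"y":0,"z":0.005,"wx":0,"wy":0,"wz":0}]' | grep -E "pos|force: \["
```

```text
ee_pos: [604.8, 98.0, 115.3]
force: [-0.3, -1.5, 0.2]
```

Underside ~120, past the step at 122 without force; on down.

```bash
python3 -m creep '[{"x":0,"y":0,"z":0.003,"wx":0,"wy":0,"wz":0},{"x":0,"y":0,"z":0.006,"wx":0,"wy":0,"wz":0},{"x":0,"y":0,"z":0.006,"wx":0,"wy":0,"wz":0}]' | grep -E "pos|force: \["
```

```text
ee_pos: [604.7, 97.9, 110.5]
force: [2.0, -4.6, -0.4]
```

```bash
python3 -m creep '[{"x":0,"y":0,"z":0.005,"wx":0,"wy":0,"wz":0},{"x":0,"y":0,"z":0.01,"wx":0,"wy":0,"wz":0},{"x":0,"y":0,"z":0.01,"wx":0,"wy":0,"wz":0}]' | grep -E "pos|force: \["
```

```text
ee_pos: [604.7, 97.8, 102.9]
force: [3.1, -5.8, 0.0]
```

```bash
python3 -m creep '[{"x":-0.001,"y":0,"z":0.008,"wx":0,"wy":0,"wz":0},{"x":-0.001,"y":0,"z":0.016,"wx":0,"wy":0,"wz":0},{"x":-0.001,"y":0,"z":0.022,"wx":0,"wy":0,"wz":0},{"x":-0.001,"y":0,"z":0.026,"wx":0,"wy":0,"wz":0},{"x":-0.001,"y":0,"z":0.026,"wx":0,"wy":0,"wz":0},{"x":-0.001,"y":0,"z":0.026,"wx":0,"wy":0,"wz":0}]' | grep -E "pos|force: \["
```

```text
ee_pos: [604.8, 97.6, 83.4]
force: [1.0, -4.7, 1.5]
```

```bash
python3 -m creep '[{"x":0,"y":0,"z":0.0025,"wx":0,"wy":0,"wz":0},{"x":0,"y":0,"z":0.0025,"wx":0,"wy":0,"wz":0},{"x":0,"y":0,"z":0.0025,"wx":0,"wy":0,"wz":0}]' | grep -E "pos|force: \["
```

```text
ee_pos: [604.9, 97.6, 83.3]
force: [-3.4, -5.2, 13.6]
```

Both wheels are home. Release, rise, head for the guard.

```bash
python3 -m creep '[{"x":0,"y":0,"z":0,"wx":0,"wy":0,"wz":0},{"x":0,"y":0,"z":0,"wx":0,"wy":0,"wz":0},{"x":0,"y":0,"z":0,"wx":0,"wy":0,"wz":0},{"x":0,"y":0,"z":-0.06,"wx":0,"wy":0,"wz":0},{"x":0,"y":0,"z":-0.13,"wx":0,"wy":0,"wz":0},{"x":0,"y":0,"z":-0.13,"wx":0,"wy":0,"wz":0},{"x":0,"y":0,"z":-0.13,"wx":0,"wy":0,"wz":0}]' 0.6
python3 - <<'E'
from h import *
go((477,340,200,5.6))
t=img("top");s=img("scene","s7")
cv2.imwrite("pics/t7.png",t)
# guard top edge in top view: bright ridge in the rack area
g=cv2.cvtColor(cv2.resize(t[215:250,70:170],None,fx=4,fy=4,interpolation=2),cv2.COLOR_BGR2GRAY)
s0=cv2.imread("pics/scene0.png")[205:310,365:512].astype(int)
print("guard diff",np.abs(s[205:310,365:512]-s0).mean())
hsv=cv2.cvtColor(s,cv2.COLOR_BGR2HSV);m=cv2.inRange(hsv,(10,60,30),(34,255,255));m[300:]=0;m[:130]=0;m[:,:200]=0
for c in cv2.findContours(m,0,2)[0]:
    if cv2.contourArea(c)>40:print(cv2.boundingRect(c),cv2.contourArea(c))
E
```

```text
clock: 32.88
ee_pos: [604.5, 98.1, 178.8]
tool_rot: [0.537, 0.843, 0.0, -0.0]
force: [0.6, 0.0, -0.0]
width: 51.6
grasp_force: 0.0
tcp [604.5  98.1 178.8] phi 25.0 q6 1.29 F [ 0.6  0.  -0. ] w 51.6 t 32.9
{'x': 0.3642, 'y': -0.0177, 'z': 0.0106, 'wx': -0.0001, 'wy': -0.0001, 'wz': 0.1078} dist 274.0 deg 19.4
guard diff 9.978943958535796
(295, 210, 34, 29) 463.0
(240, 172, 28, 28) 418.5
(363, 130, 72, 26) 1399.5
```

```bash
python3 -m creep '[{"x":0.07,"y":-0.0034,"z":-0.02,"wx":0,"wy":0,"wz":0.05},{"x":0.14,"y":-0.0068,"z":-0.03,"wx":0,"wy":0,"wz":0.1078},{"x":0.21,"y":-0.0102,"z":-0.03,"wx":0,"wy":0,"wz":0.1078},{"x":0.28,"y":-0.0136,"z":-0.03,"wx":0,"wy":0,"wz":0.1078},{"x":0.35,"y":-0.017,"z":-0.01,"wx":0,"wy":0,"wz":0.1078},{"x":0.3642,"y":-0.0177,"z":0.0106,"wx":0,"wy":0,"wz":0.1078},{"x":0.3642,"y":-0.0177,"z":0.0106,"wx":0,"wy":0,"wz":0.1078},{"x":0.3642,"y":-0.0177,"z":0.0106,"wx":0,"wy":0,"wz":0.1078}]' 0.6
python3 - <<'E'
from h import *
go((477,340.5,123,5.6))
E
```

```text
clock: 33.98
ee_pos: [477.7, 338.6, 171.1]
tool_rot: [0.672, 0.74, -0.001, 0.0]
force: [-0.5, -0.3, -0.8]
width: 51.3
grasp_force: 0.0
tcp [477.7 338.6 171.1] phi 5.5 q6 2.09 F [-0.5 -0.3 -0.8] w 51.3 t 34.0
{'x': 0.0027, 'y': -0.0007, 'z': 0.1028, 'wx': -0.0002, 'wy': 0.0003, 'wz': -0.0004} dist 77.0 deg 0.1
```

```bash
python3 -m creep '[{"x":0.0015,"y":-0.0004,"z":0.04,"wx":0,"wy":0,"wz":0},{"x":0.0015,"y":-0.0004,"z":0.065,"wx":0,"wy":0,"wz":0},{"x":0.0015,"y":-0.0004,"z":0.065,"wx":0,"wy":0,"wz":0}]' | grep -E "pos|force: \["
python3 -m creep '[{"x":0,"y":0,"z":0.02,"wx":0,"wy":0,"wz":0},{"x":0,"y":0,"z":0.038,"wx":0,"wy":0,"wz":0},{"x":0,"y":0,"z":0.038,"wx":0,"wy":0,"wz":0},{"x":0,"y":0,"z":0.038,"wx":0,"wy":0,"wz":0}]' | grep -E "pos|force: \["
python3 -m creep '[{"x":0,"y":0,"z":0,"wx":0,"wy":0,"wz":0},{"x":0,"y":0,"z":0,"wx":0,"wy":0,"wz":0},{"x":0,"y":0,"z":0,"wx":0,"wy":0,"wz":0},{"x":0,"y":0,"z":0,"wx":0,"wy":0,"wz":0},{"x":0,"y":0,"z":0,"wx":0,"wy":0,"wz":0},{"x":0,"y":0,"z":0,"wx":0,"wy":0,"wz":0}]' 0 60
```

```text
ee_pos: [476.9, 339.1, 121.8]
force: [0.7, 0.1, -0.2]
ee_pos: [476.9, 341.0, 94.3]
force: [-0.3, 0.6, 0.4]
clock: 35.6
ee_pos: [477.2, 341.2, 94.6]
tool_rot: [0.672, 0.741, 0.0, 0.0]
force: [0.1, 0.6, 5.0]
width: 6.7
grasp_force: 59.6
```

```bash
python3 -m creep '[{"x":0,"y":0,"z":-0.03,"wx":0,"wy":0,"wz":0},{"x":0,"y":0,"z":-0.06,"wx":0,"wy":0,"wz":0},{"x":0,"y":0,"z":-0.1,"wx":0,"wy":0,"wz":0},{"x":0,"y":0,"z":-0.12,"wx":0,"wy":0,"wz":0},{"x":0,"y":0,"z":-0.12,"wx":0,"wy":0,"wz":0},{"x":0,"y":0,"z":-0.12,"wx":0,"wy":0,"wz":0}]'
python3 - <<'E'
from h import *
go((480,6,212,1.8))
E
```

```text
clock: 36.35
ee_pos: [476.1, 340.4, 182.6]
tool_rot: [0.672, 0.741, -0.001, -0.0]
force: [-0.2, -0.2, -3.6]
width: 7.1
grasp_force: 59.3
tcp [476.1 340.4 182.6] phi 5.6 q6 2.09 F [-0.2 -0.2 -3.6] w 7.1 t 36.4
{'x': -0.4442, 'y': -0.0383, 'z': 0.0001, 'wx': -0.0006, 'wy': 0.0004, 'wz': 0.0211} dist 334.0 deg 3.8
```

```bash
python3 -m creep '[{"x":-0.04,"y":-0.0034,"z":0,"wx":0,"wy":0,"wz":0.005},{"x":-0.1,"y":-0.0086,"z":0,"wx":0,"wy":0,"wz":0.01},{"x":-0.16,"y":-0.0138,"z":0,"wx":0,"wy":0,"wz":0.0211},{"x":-0.22,"y":-0.019,"z":0,"wx":0,"wy":0,"wz":0.0211},{"x":-0.28,"y":-0.0241,"z":0,"wx":0,"wy":0,"wz":0.0211},{"x":-0.34,"y":-0.0293,"z":0,"wx":0,"wy":0,"wz":0.0211},{"x":-0.4,"y":-0.0345,"z":0,"wx":0,"wy":0,"wz":0.0211},{"x":-0.435,"y":-0.0375,"z":0,"wx":0,"wy":0,"wz":0.0211},{"x":-0.4442,"y":-0.0383,"z":0,"wx":0,"wy":0,"wz":0.0211},{"x":-0.4442,"y":-0.0383,"z":0,"wx":0,"wy":0,"wz":0.0211}]'
python3 -m creep '[{"x":0,"y":0,"z":0.05,"wx":0,"wy":0,"wz":0},{"x":0,"y":0,"z":0.09,"wx":0,"wy":0,"wz":0},{"x":0,"y":0,"z":0.1,"wx":0,"wy":0,"wz":0},{"x":0,"y":0,"z":0.1,"wx":0,"wy":0,"wz":0}]'
python3 - <<'E'
from h import *
go((490,6,119,1.8))
t=img("top","t8");s=img("scene","s8")
d=np.zeros((500,800,3),np.uint8)
a=cv2.resize(s[130:280,180:380],(500,375),interpolation=2);d[:375,:500]=a
b=cv2.resize(t[140:240,170:290],(300,250),interpolation=2);d[:250,500:]=cv2.convertScaleAbs(b,alpha=1.6)
cv2.imwrite("pics/j.png",d[:376])
E
```

```text
clock: 37.6
ee_pos: [480.2, 6.6, 183.4]
tool_rot: [0.696, 0.718, -0.0, -0.001]
force: [0.1, -0.0, -3.4]
width: 7.4
grasp_force: 59.2
clock: 38.1
ee_pos: [480.6, 7.2, 109.2]
tool_rot: [0.696, 0.718, -0.0, -0.0]
force: [-0.7, 0.9, -2.7]
width: 6.9
grasp_force: 59.2
tcp [480.6   7.2 109.2] phi 1.9 q6 1.55 F [-0.7  0.9 -2.7] w 6.9 t 38.1
{'x': -0.0021, 'y': 0.0124, 'z': 0.0256, 'wx': -0.0002, 'wy': -0.0001, 'wz': 0.0003} dist 21.0 deg 0.1
```

View pics/j.png

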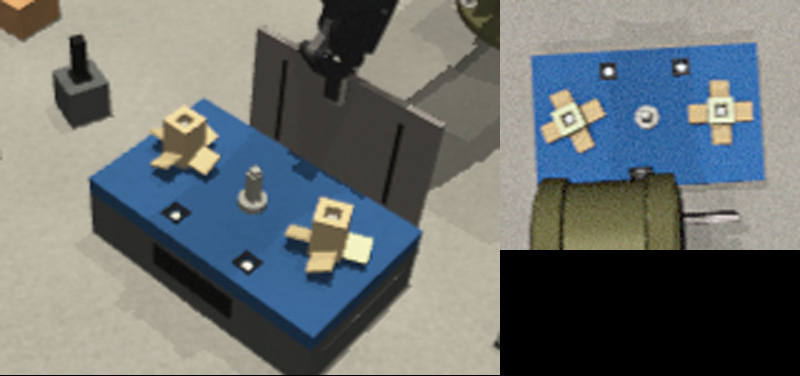

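Wheels sit on spindles 0 and 2; guard hangs in front of the tester, its top corners at crop (260,28) and (443,127). Check centring.

```bash
python3 - <<'E'
from h import *
S,T=C["scene"],C["top"]
a=S.plane((284,141.2),172.6);b=S.plane((357.2,180.8),172.6)
print(a,b,(a+b)/2); print(T.plane((265.2,226),172.6))
# refine in scene: guard's top edge ends relative to tester spindles (same camera bias)
print("bias ref wells", S.plane((180+247/2.5,130+262/2.5),80),S.plane((180+176/2.5,130+213/2.5),80))
E
```

```text
[489.3896503  -91.79395205 172.6       ] [482.07036612 124.5209245  172.6       ] [485.73000821  16.36348622 172.6       ]
[483.75152513 -98.04413611 172.6       ]
bias ref wells [666.78762802  57.79714772  80.        ] [669.8969923  -30.71329956  80.        ]
```

```bash
python3 -c "
from h import *
go((505.3,0.5,119,1.7),(523.4,0.5,116,1.7,0.157*np.array([-.03,1,0])))"
```

```text
tcp [481.8   7.  110.3] phi 1.8 q6 1.55 F [ 0.   0.5 -3.1] w 7.2 t 38.2
{'x': -0.0096, 'y': 0.031, 'z': 0.0271, 'wx': 0.0006, 'wy': -0.0, 'wz': 0.0007} dist 32.0 deg 0.2
{'x': -0.0104, 'y': 0.0491, 'z': 0.0307, 'wx': 0.0506, 'wy': 0.0, 'wz': 0.0007} dist 44.0 deg 9.1
```

```bash
python3 -m creep '[{"x":-0.0096,"y":0.031,"z":0.0,"wx":0,"wy":0,"wz":0},{"x":-0.0096,"y":0.031,"z":0.015,"wx":0,"wy":0,"wz":0},{"x":-0.0096,"y":0.031,"z":0.0265,"wx":0,"wy":0,"wz":0},{"x":-0.0096,"y":0.031,"z":0.0265,"wx":0,"wy":0,"wz":0},{"x":-0.0096,"y":0.031,"z":0.0265,"wx":0,"wy":0,"wz":0}]'
python3 -c "
from h import *
go((523.4,0.5,116,1.7,0.157*np.array([-.03,1,0])),(521.4,0.5,117,1.7,0.136*np.array([-.03,1,0])))"
```

```text
clock: 38.83
ee_pos: [503.9, 0.2, 89.4]
tool_rot: [0.696, 0.718, -0.0, -0.0]
force: [-0.8, -0.6, -2.5]
width: 7.4
grasp_force: 59.5
tcp [5.039e+02 2.000e-01 8.940e+01] phi 1.8 q6 1.54 F [-0.8 -0.6 -2.5] w 7.4 t 38.8
{'x': -0.0004, 'y': 0.02, 'z': 0.0027, 'wx': 0.0499, 'wy': 0.0, 'wz': 0.0006} dist 15.0 deg 9.0
{'x': -0.0003, 'y': 0.0181, 'z': 0.0015, 'wx': 0.0432, 'wy': -0.0, 'wz': 0.0006} dist 14.0 deg 7.8
```

```bash
python3 -m creep '[{"x":0,"y":0.0065,"z":0.0005,"wx":0.0165,"wy":0,"wz":0},{"x":0,"y":0.0125,"z":0.001,"wx":0.033,"wy":0,"wz":0},{"x":0,"y":0.0175,"z":0.0015,"wx":0.045,"wy":0,"wz":0},{"x":0,"y":0.0175,"z":0.0015,"wx":0.045,"wy":0,"wz":0},{"x":0,"y":0.0175,"z":0.0015,"wx":0.045,"wy":0,"wz":0}]'
python3 -m creep '[{"x":0,"y":0,"z":0,"wx":0,"wy":0,"wz":0}]'
```

```text
clock: 39.45
ee_pos: [517.1, 0.5, 88.2]
tool_rot: [0.694, 0.716, -0.05, -0.049]
force: [-0.1, -0.1, -4.0]
width: 7.2
grasp_force: 59.6
clock: 39.58
ee_pos: [517.0, 0.5, 88.4]
tool_rot: [0.694, 0.716, -0.05, -0.049]
force: [-0.3, -0.4, -3.3]
width: 7.2
grasp_force: 59.6
```

```bash
python3 -m creep '[{"x":0,"y":0.0015,"z":0.0015,"wx":0.003,"wy":0,"wz":0},{"x":0,"y":0.0025,"z":0.002,"wx":0.005,"wy":0,"wz":0},{"x":0,"y":0.0025,"z":0.002,"wx":0.005,"wy":0,"wz":0},{"x":0,"y":0.0025,"z":0.002,"wx":0.005,"wy":0,"wz":0}]'|grep -E "pos|force: \["
python3 -m creep '[{"x":0,"y":0,"z":0.0015,"wx":0,"wy":0,"wz":0},{"x":0,"y":0,"z":0.0015,"wx":0,"wy":0,"wz":0},{"x":0,"y":0,"z":0.0015,"wx":0,"wy":0,"wz":0}]'|grep -E "pos|force: \["
```

```text
ee_pos: [518.8, 0.5, 86.3]
force: [-1.3, -0.5, -3.3]
ee_pos: [518.9, 0.4, 86.0]
force: [-3.6, -1.0, 5.4]
```

Foot on the bench and panel against the tester; release and withdraw along the panel.

```bash
python3 -m creep '[{"x":0,"y":0,"z":0,"wx":0,"wy":0,"wz":0},{"x":0,"y":0,"z":0,"wx":0,"wy":0,"wz":0},{"x":0,"y":0,"z":0,"wx":0,"wy":0,"wz":0},{"x":0,"y":0,"z":0,"wx":0,"wy":0,"wz":0},{"x":0,"y":0,"z":-0.03,"wx":0,"wy":0,"wz":0},{"x":0,"y":0,"z":-0.07,"wx":0,"wy":0,"wz":0},{"x":0,"y":0,"z":-0.12,"wx":0,"wy":0,"wz":0},{"x":0,"y":0,"z":-0.12,"wx":0,"wy":0,"wz":0},{"x":0,"y":0,"z":-0.12,"wx":0,"wy":0,"wz":0}]' 0.35
python3 - <<'E'
from h import *
go((573.9,-279.3,200,-16.7))
t=img("top","t9");s=img("scene","s9")
g=s[130:280,180:400];cv2.imwrite("pics/k.png",cv2.resize(g,(792,540),interpolation=2))
E
```

```text
clock: 41.58
ee_pos: [532.6, 1.0, 173.6]
tool_rot: [0.694, 0.716, -0.056, -0.055]
force: [0.0, 0.7, 0.2]
width: 29.6
grasp_force: 0.0
tcp [532.6   1.  173.6] phi 1.8 q6 1.54 F [0.  0.7 0.2] w 29.6 t 41.6
{'x': -0.3752, 'y': 0.0433, 'z': -0.0033, 'wx': -0.0497, 'wy': 0.0081, 'wz': 0.1025} dist 283.0 deg 20.6
```

```bash
python3 -m creep '[{"x":-0.02,"y":0.0023,"z":-0.02,"wx":-0.02,"wy":0.002,"wz":0.03},{"x":-0.09,"y":0.01,"z":-0.02,"wx":-0.0497,"wy":0.0081,"wz":0.07},{"x":-0.17,"y":0.0196,"z":-0.02,"wx":-0.0497,"wy":0.0081,"wz":0.1025},{"x":-0.25,"y":0.0289,"z":-0.01,"wx":-0.0497,"wy":0.0081,"wz":0.1025},{"x":-0.33,"y":0.038,"z":-0.0033,"wx":-0.0497,"wy":0.0081,"wz":0.1025},{"x":-0.3752,"y":0.0433,"z":-0.0033,"wx":-0.0497,"wy":0.0081,"wz":0.1025},{"x":-0.3752,"y":0.0433,"z":-0.0033,"wx":-0.0497,"wy":0.0081,"wz":0.1025},{"x":-0.3752,"y":0.0433,"z":-0.0033,"wx":-0.0497,"wy":0.0081,"wz":0.1025}]' 0.7
python3 - <<'E'
from h import *
go((573.9,-279.3,66,-16.7))
t=img("top","t10");s=img("scene","s10")
d=np.zeros((520,800,3),np.uint8)
d[:480,:400]=cv2.resize(s[120:270,230:355],(400,480),interpolation=2)
b=cv2.resize(t[150:240,170:290],(400,300),interpolation=2);d[:300,400:]=cv2.convertScaleAbs(b,alpha=1.7)
c=cv2.resize(s[130:190,190:270],(293,220),interpolation=2);d[300:,400:693]=c
cv2.imwrite("pics/k.png",d)
E
```

```text
clock: 42.68
ee_pos: [573.4, -278.5, 170.5]
tool_rot: [0.802, 0.597, -0.0, -0.001]
force: [0.1, -0.4, 1.0]
width: 59.6
grasp_force: 0.0
tcp [ 573.4 -278.5  170.5] phi -16.7 q6 1.41 F [ 0.1 -0.4  1. ] w 59.6 t 42.7
{'x': -0.001, 'y': 0.0013, 'z': 0.178, 'wx': -0.0005, 'wy': -0.0003, 'wz': 0.0} dist 134.0 deg 0.1
```

View pics/k.png

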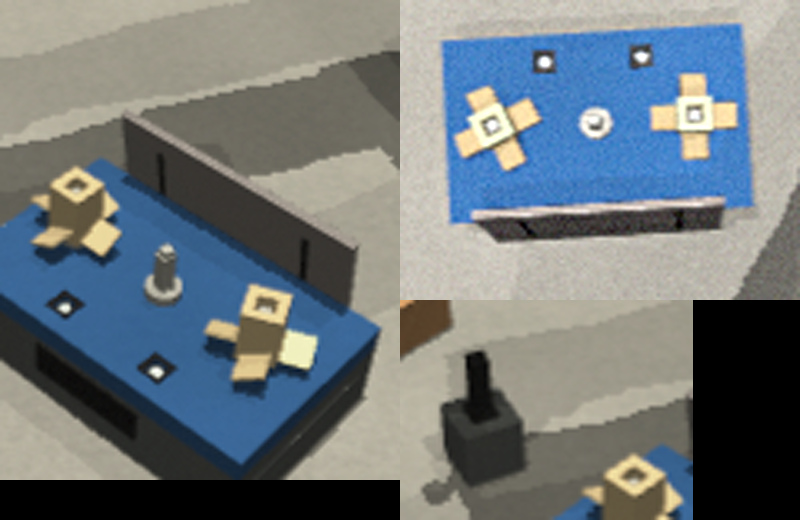

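Guard leans centred (top edge crop (474,213)–(724,202) against the front edge (447,222)–(753,208)), both wheels on, stylus in its holder at (478,385). Now fetch the stylus, gripping it lower.

```bash
python3 -m creep '[{"x":-0.0003,"y":0.0004,"z":0.06,"wx":0,"wy":0,"wz":0},{"x":-0.0003,"y":0.0004,"z":0.12,"wx":0,"wy":0,"wz":0},{"x":-0.0003,"y":0.0004,"z":0.165,"wx":0,"wy":0,"wz":0},{"x":-0.0003,"y":0.0004,"z":0.178,"wx":0,"wy":0,"wz":0},{"x":-0.0003,"y":0.0004,"z":0.178,"wx":0,"wy":0,"wz":0},{"x":-0.0003,"y":0.0004,"z":0.178,"wx":0,"wy":0,"wz":0}]' 0.7
python3 -m creep '[{"x":0,"y":0,"z":0,"wx":0,"wy":0,"wz":0},{"x":0,"y":0,"z":0,"wx":0,"wy":0,"wz":0},{"x":0,"y":0,"z":0,"wx":0,"wy":0,"wz":0},{"x":0,"y":0,"z":0,"wx":0,"wy":0,"wz":0},{"x":0,"y":0,"z":0,"wx":0,"wy":0,"wz":0},{"x":0,"y":0,"z":0,"wx":0,"wy":0,"wz":0}]' 0 40
python3 -m creep '[{"x":0,"y":0,"z":-0.06,"wx":0,"wy":0,"wz":0},{"x":0,"y":0,"z":-0.12,"wx":0,"wy":0,"wz":0},{"x":0,"y":0,"z":-0.18,"wx":0,"wy":0,"wz":0},{"x":0,"y":0,"z":-0.2,"wx":0,"wy":0,"wz":0},{"x":0,"y":0,"z":-0.2,"wx":0,"wy":0,"wz":0},{"x":0,"y":0,"z":-0.2,"wx":0,"wy":0,"wz":0}]'
python3 -c "
from h import *
go((667.5,-34.6,216,1.8),(667.5,-34.6,149,1.8))"
```

```text
clock: 43.52
ee_pos: [575.8, -279.9, 40.0]
tool_rot: [0.802, 0.597, 0.001, 0.001]
force: [-0.4, 0.3, -0.2]
width: 59.9
grasp_force: 0.0
clock: 44.28
ee_pos: [574.9, -279.8, 38.7]
tool_rot: [0.802, 0.597, 0.0, 0.001]
force: [-0.3, 1.1, 5.8]
width: 15.4
grasp_force: 40.8
clock: 45.02
ee_pos: [573.3, -279.0, 185.8]
tool_rot: [0.802, 0.597, -0.001, -0.001]
force: [0.5, -0.0, -0.5]
width: 15.7
grasp_force: 41.3
tcp [ 573.3 -279.   185.8] phi -16.7 q6 1.41 F [ 0.5 -0.  -0.5] w 15.7 t 45.0
{'x': 0.3483, 'y': 0.0267, 'z': -0.0015, 'wx': -0.0009, 'wy': -0.0004, 'wz': -0.1027} dist 262.0 deg 18.5
{'x': 0.3482, 'y': 0.027, 'z': 0.0878, 'wx': -0.0009, 'wy': -0.0004, 'wz': -0.1027} dist 270.0 deg 18.5
```

```bash
python3 -m creep '[{"x":0.07,"y":0.0054,"z":-0.01,"wx":0,"wy":0,"wz":-0.05},{"x":0.14,"y":0.0107,"z":-0.01,"wx":0,"wy":0,"wz":-0.1027},{"x":0.21,"y":0.016,"z":-0.01,"wx":0,"wy":0,"wz":-0.1027},{"x":0.28,"y":0.0215,"z":-0.01,"wx":0,"wy":0,"wz":-0.1027},{"x":0.3483,"y":0.0267,"z":-0.005,"wx":0,"wy":0,"wz":-0.1027},{"x":0.3483,"y":0.0267,"z":0,"wx":0,"wy":0,"wz":-0.1027},{"x":0.3483,"y":0.0267,"z":0.05,"wx":0,"wy":0,"wz":-0.1027},{"x":0.3483,"y":0.0267,"z":0.0878,"wx":0,"wy":0,"wz":-0.1027},{"x":0.3483,"y":0.0267,"z":0.0878,"wx":0,"wy":0,"wz":-0.1027},{"x":0.3483,"y":0.0267,"z":0.0878,"wx":0,"wy":0,"wz":-0.1027}]'
python3 -c "
from h import *
go((667.5,-34.4,129,1.8))"
```

```text
clock: 46.28
ee_pos: [668.5, -35.8, 122.6]
tool_rot: [0.696, 0.718, 0.0, 0.0]
force: [-0.2, 0.6, 0.4]
width: 15.1
grasp_force: 41.3
tcp [668.5 -35.8 122.6] phi 1.7 q6 1.49 F [-0.2  0.6  0.4] w 15.1 t 46.3
{'x': 0.002, 'y': -0.0013, 'z': 0.0301, 'wx': 0.0001, 'wy': 0.0, 'wz': -0.0003} dist 23.0 deg 0.1
```

```bash
python3 -m creep '[{"x":0.001,"y":-0.0007,"z":0.01,"wx":0,"wy":0,"wz":0},{"x":0.001,"y":-0.0007,"z":0.018,"wx":0,"wy":0,"wz":0},{"x":0.001,"y":-0.0007,"z":0.0235,"wx":0,"wy":0,"wz":0},{"x":0.001,"y":-0.0007,"z":0.0235,"wx":0,"wy":0,"wz":0},{"x":0.001,"y":-0.0007,"z":0.0235,"wx":0,"wy":0,"wz":0}]'|grep -E "pos|force: \["
```

```text
ee_pos: [668.2, -34.4, 104.8]
force: [-0.4, 0.3, -0.1]
```

```bash
python3 -m creep '[{"x":0,"y":0,"z":0.004,"wx":0,"wy":0,"wz":0},{"x":0,"y":0,"z":0.008,"wx":0,"wy":0,"wz":0},{"x":0,"y":0,"z":0.008,"wx":0,"wy":0,"wz":0},{"x":0,"y":0,"z":0.008,"wx":0,"wy":0,"wz":0}]'|grep -E "pos|force: \["
```

```text
ee_pos: [668.5, -34.4, 99.1]
force: [-0.2, 0.1, 3.6]
```

```bash
python3 -m creep '[{"x":0,"y":0,"z":0.003,"wx":0,"wy":0,"wz":0},{"x":0,"y":0,"z":0.003,"wx":0,"wy":0,"wz":0},{"x":0,"y":0,"z":0.003,"wx":0,"wy":0,"wz":0},{"x":0,"y":0,"z":0.003,"wx":0,"wy":0,"wz":0}]'|grep -E "pos|force: \["
```

```text
ee_pos: [668.7, -34.4, 98.3]
force: [-1.9, -0.5, 12.8]
```

Start button bottomed (12.8 N, held 0.4 s). Rise and return the stylus.

```bash
python3 -m creep '[{"x":0,"y":0,"z":-0.05,"wx":0,"wy":0,"wz":0},{"x":0,"y":0,"z":-0.117,"wx":0,"wy":0,"wz":0},{"x":0,"y":0,"z":-0.117,"wx":0,"wy":0,"wz":0},{"x":0,"y":0,"z":-0.117,"wx":0,"wy":0,"wz":0},{"x":0,"y":0,"z":-0.117,"wx":0,"wy":0,"wz":0}]'
python3 - <<'E'
from h import *
go((574.3,-279.5,215,-16.7),(574.3,-279.5,130,-16.7))
s=img("scene","s11");a=cv2.imread("pics/s10.png").astype(int)
print("guard/wheel change",np.abs(s[150:225,265:350]-a[150:225,265:350]).mean())
E
```

```text
clock: 48.52
ee_pos: [666.7, -34.3, 182.0]
tool_rot: [0.696, 0.718, -0.001, -0.001]
force: [-0.2, -0.3, -0.7]
width: 15.3
grasp_force: 41.4
tcp [666.7 -34.3 182. ] phi 1.8 q6 1.49 F [-0.2 -0.3 -0.7] w 15.3 t 48.5
{'x': -0.3229, 'y': -0.1334, 'z': -0.005, 'wx': -0.001, 'wy': 0.0001, 'wz': 0.1028} dist 262.0 deg 18.5
{'x': -0.3229, 'y': -0.1331, 'z': 0.1084, 'wx': -0.001, 'wy': 0.0001, 'wz': 0.1028} dist 274.0 deg 18.5
guard/wheel change 31.152470588235293
```

```bash
python3 -m creep '[{"x":-0.07,"y":-0.029,"z":-0.01,"wx":0,"wy":0,"wz":0.05},{"x":-0.14,"y":-0.058,"z":-0.01,"wx":0,"wy":0,"wz":0.1028},{"x":-0.21,"y":-0.087,"z":-0.01,"wx":0,"wy":0,"wz":0.1028},{"x":-0.28,"y":-0.116,"z":-0.01,"wx":0,"wy":0,"wz":0.1028},{"x":-0.3229,"y":-0.1345,"z":0,"wx":0,"wy":0,"wz":0.1028},{"x":-0.3229,"y":-0.1345,"z":0.05,"wx":0,"wy":0,"wz":0.1028},{"x":-0.3229,"y":-0.1345,"z":0.1,"wx":0,"wy":0,"wz":0.1028},{"x":-0.3229,"y":-0.1345,"z":0.1,"wx":0,"wy":0,"wz":0.1028},{"x":-0.3229,"y":-0.1345,"z":0.1,"wx":0,"wy":0,"wz":0.1028},{"x":-0.3229,"y":-0.1345,"z":0.1,"wx":0,"wy":0,"wz":0.1028}]'
python3 -c "
from h import *
go((574.3,-279.5,68,-16.7))"
```

```text
clock: 49.82
ee_pos: [576.2, -280.0, 111.0]
tool_rot: [0.802, 0.597, 0.001, 0.001]
force: [0.2, 0.6, -0.2]
width: 15.4
grasp_force: 41.3
tcp [ 576.2 -280.   111. ] phi -16.7 q6 1.41 F [ 0.2  0.6 -0.2] w 15.4 t 49.8
{'x': -0.0, 'y': -0.0029, 'z': 0.0959, 'wx': 0.001, 'wy': 0.0001, 'wz': 0.0} dist 72.0 deg 0.2
```

```bash
python3 -m creep '[{"x":0,"y":-0.001,"z":0.03,"wx":0,"wy":0,"wz":0},{"x":0,"y":-0.001,"z":0.06,"wx":0,"wy":0,"wz":0},{"x":0,"y":-0.001,"z":0.085,"wx":0,"wy":0,"wz":0},{"x":0,"y":-0.001,"z":0.095,"wx":0,"wy":0,"wz":0},{"x":0,"y":-0.001,"z":0.095,"wx":0,"wy":0,"wz":0},{"x":0,"y":-0.001,"z":0.095,"wx":0,"wy":0,"wz":0}]'
```

```text
clock: 50.58
ee_pos: [574.8, -279.7, 38.6]
tool_rot: [0.802, 0.597, 0.001, 0.001]
force: [-0.4, 0.0, 1.6]
width: 15.4
grasp_force: 41.8
```

Seated at the pick-up height (38.6). Release, rise, move clear, and verify.

```bash
python3 -m creep '[{"x":0,"y":0,"z":0,"wx":0,"wy":0,"wz":0},{"x":0,"y":0,"z":0,"wx":0,"wy":0,"wz":0},{"x":0,"y":0,"z":0,"wx":0,"wy":0,"wz":0},{"x":0,"y":0,"z":-0.06,"wx":0,"wy":0,"wz":0},{"x":0,"y":0,"z":-0.13,"wx":0,"wy":0,"wz":0},{"x":0,"y":0,"z":-0.2,"wx":0,"wy":0,"wz":0},{"x":0,"y":0,"z":-0.25,"wx":0,"wy":0,"wz":0},{"x":0,"y":0,"z":-0.25,"wx":0,"wy":0,"wz":0},{"x":0,"y":0,"z":-0.25,"wx":0,"wy":0,"wz":0},{"x":0,"y":0,"z":-0.25,"wx":0,"wy":0,"wz":0}]' 0.7
python3 - <<'E'
from h import *
s=img("scene","s12");a=cv2.imread("pics/s10.png");o=cv2.imread("pics/scene0.png")
def sty(im): 
    g=cv2.cvtColor(im[138:182,198:228],cv2.COLOR_BGR2GRAY);M=cv2.moments((g<45).astype(np.uint8),True);return M["m00"],M["m10"]/M["m00"],M["m01"]/M["m00"]
print("stylus",sty(o),sty(a),sty(s))
def be(im):
    m=cv2.inRange(cv2.cvtColor(im,cv2.COLOR_BGR2HSV),(10,60,30),(34,255,255));m[250:]=0;m[:165]=0;m[:,:225]=0
    return [cv2.boundingRect(c) for c in cv2.findContours(m,0,2)[0] if cv2.contourArea(c)>60]
print(be(a),be(s),"guard diff",np.abs(s[150:225,300:350].astype(int)-a[150:225,300:350]).mean())
E
```

```text
clock: 51.82
ee_pos: [573.1, -278.9, 223.5]
tool_rot: [0.802, 0.597, -0.001, -0.001]
force: [-0.6, -0.9, -0.2]
width: 59.9
grasp_force: 0.0
stylus (329.0, 14.173252279635259, 27.303951367781156) (298.0, 13.40268456375839, 25.926174496644297) (338.0, 13.899408284023668, 26.90828402366864)
[(295, 209, 26, 30), (240, 172, 27, 28)] [(295, 209, 26, 30), (240, 172, 27, 28)] guard diff 1.4307555555555556
```

Stylus, wheels and guard are all in place and unchanged, and the robot is clear. Handing in.

```bash
python3 -c "
from cell import r
print(r.sign_off())"
```

```text
the job is handed in; nothing more can be done
None
```

I zeroed the tester, fitted both wheels on the bench (on spindles 0 and 2), leaned the guard against the front within about 3 mm of centre, pressed start, returned the stylus to its holder, and handed the job in at about 52 s; no verdict was returned.

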